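Feel the valve levers of a filtration manifold for play and mark the worn one

ROBOT

A 6-joint arm with a two-finger parallel gripper is mounted at the origin on a cart in front of the work surface, level with it; the furniture and walls round the work are solid. World frame = base frame: x ahead of the robot, y to its left, z up, the work surface at z = 0. Lengths are in mm, angles in rad, forces in N, time in s.
With the tool pointing down it reaches from about 350 to 875 mm from the base axis. Payload 4.2 kg.
Tool frame: the origin (TCP) lies at the very end of the fingers, on their centre line; the grasp point (between the pads) lies arm.hold_point_z behind it (arm.hold_point_z is the distance from the TCP to the grasp point, in mm); z points along the fingers, y is the direction in which the jaws open and shut (so a half turn about z gives the same grasp; the last joint's range is limited). The gripper opens to 85 mm and grips with 20 to 120 N. Pads are 22 mm wide; open, the fingers measure 114 mm over their backs; the gripper's body (76 mm by 85 mm) begins 54 mm behind the grasp point. The pads swing forward as they close: fully open they stand 13 mm farther back than shut.
Start: joints at [-0.896, 0.385, 0.008, 0, -1.194, -0.259], TCP at [252.464, -571.718, 231.312] pointing down, gripper open.
Joint ranges: [-3.14, 3.14], [-1.21, 2.06], [-1.07, 1.41], [-3.16, 2.05], [-2.99, -0.16], [-3.1, 3.1]. Speed limits (rad/s): [2.79, 2.79, 3.14, 3.14, 3.14, 3.14].

INTERFACE

Orientations are given as a unit quaternion [x, y, z, w].
In Python, from bench import arm gives the robot as it stands.
- The arm moves only by the tool step_arm, never from a script. Its argument "series" is a list of rows, each a list of 6 numbers: the shift along the world's x, y, z scaled (see below), then the turn, a rotation vector about the world's x, y, z scaled (see below). A call has 1 to 12 rows; each row is the pose to reach, as a shift and turn from the pose commanded when the call began; what a row does not reach only later rows make up. The controller multiplies each number of a shift by 400 mm and each number of a turn by pi/2 rad. A row lasts 1/12 s, in which the tool goes at most 41.7 mm and 7.16 degrees, less where a joint would pass 70% of its speed; a pose out of reach is approached as far as the arm can. A call with a number of a shift or a turn outside -1 to 1 is refused whole. A call with a gripper value outside its range is refused whole. "jaw" is the opening, from -1 (shut) to 1 (fully open), set as the call begins (left out, the last holds). The fingers move at their own pace and stop on an object; the grip force is fixed at half the most. Time passes only in rows, so rows that repeat a pose let the fingers close. It gives the time, the measured TCP pose, the force and the opening at its end, in the units of the state.
- arm.read_state(): the state, without advancing time (a new reading comes with each control period).
- arm.get_image(name): name is "scene" or "top" or "wrist"; returns a dict with "image" (384x512x3 uint8, red, green, blue), "camera_matrix" (3x3 intrinsics, pixels), "world_from_camera" (4x4, takes a point from camera to world coordinates). Camera axes: x right, y up, looking along -z (the intrinsics and any distortion apply to the point x, -y, -z); pixel columns grow to the right and rows downward; lengths in mm; the calibration is good to about 2 mm. A picture is of the moment at which its call begins. There is no depth.
- arm.job_done(): hands the job in, once; it reports no verdict.
The state is a dict: "clock": time; "joints": joint angles; "joint_vel": joint speeds; "joint_efforts": joint torques, N m; "position": TCP position; "ee_rot": TCP orientation; "contact_force": force on the tool from outside, world axes, zero at the start; "wrist_torque": the same for the moment, N m; "gripper_width": finger opening in mm.
Only numpy, scipy, OpenCV 4.12 (cv2) and the standard library are available. Lean on these libraries where they do the work, as an engineer would, in place of code of your own. Each camera call takes 0.05 s, during which the arm holds its last target.

TASK

One of the three valve levers on the filtration manifold has a worn, wobbly pivot. Working from the left lever to the right one, gently rock each lever to its left until it meets its stop, then over to its right until it meets its stop, and leave it there without forcing it. Then stand the red marker upright inside the red ring in front of the lever that has clearly more play than the others, and leave the beaker and the petri dish alone.

Things in the scene. Friction and masses are not known exactly. Their poses are not given: they have to be found in the camera images.
- manifold: fixed filtration manifold, base plate 200 (x, -110 to 90) x 360 (y) x 6 mm, turned up to 0.2 rad; origin under it, below the middle lever; x to the back, y left, z up. Grey housings 42 x 46 mm, tops at z = 50, at x = 0, y = 120, 0, -120; a blue lever on each. Funnel seats 52 mm wide at x = 55, tops z = 80; printed red rings at x = -76. Over 20 N on it or its levers, squeezing too, damages it
- lever_1 (a joint): left lever, rad: 0 upright, positive leaning right (manifold's -y), negative left. Pivot axis: manifold's x at z = 50 mm. Starts near upright, moves at about 1 N, stays where left. Sound levers meet their stop at about 0.06 rad either way (4 mm at the paddle), the worn one at 0.25 (16 mm); which is worn changes and cannot be seen. Past the stop it yields by a few N per mm
- lever_2 (a joint): middle lever, as lever_1
- lever_3 (a joint): right lever (y = -120 mm), as lever_1
- top_1 (a point): centre of the top end of the left lever, 87 mm above its pivot along the lever. The lever is a blue paddle 18 (manifold x) x 12 (y) mm from 0 to 52 mm below this point, on a 10 mm stem that comes out of a black rubber ball on the housing
- top_2 (a point): the same of the middle lever
- top_3 (a point): the same of the right lever
- ring_1 (a point): centre of the red ring (outer diameter 56 mm, inner 47 mm) printed on the base plate in front of the left lever, on the plate's upper face (6 mm above the worktop)
- ring_2 (a point): the same in front of the middle lever
- ring_3 (a point): the same in front of the right lever
- marker: loose red marker like a small chess pawn, 60 mm tall, 90 g: round foot 40 mm wide and 12 mm high, waist, and a round grip 25 mm wide from 38 to 60 mm; origin at the centre of its underside, z up; stands upright on the worktop to the right of the manifold
- beaker: loose clear beaker 54 mm wide, 71 mm tall, a bystander; origin under its centre
- dish: loose petri dish with pink medium, 91 mm wide, 17 mm tall, a bystander; origin under its centre
Mind the look-alikes: they are no part of the job. Of the things like the marker, leave any that is black or brown; of the rest the larger one is meant.

How it is judged:
By the outcome, as a careful person would: the job done as asked, in the order asked, and still so for the second after the job is handed in, with the robot touching nothing.
It also fails if it takes over 72 s, if anything falls off the work surface, if the arm or the gripper's body presses on something with over 40 N, if the wrist force passes 120 N, or if a joint passes its speed limit or range.

## Working session

There is one attempt and no reset: what is moved stays moved. The work goes in short steps, Python scripts to look and compute and a tool call to move; the robot and the scene stay as the last step left them, time stands still between calls to the robot, and variables do not carry over. Pictures are saved under pics/ and viewed, and the job is handed in when it is done.

Besides the shell and the picture viewer there is one more tool, called after "Emit:" as a command line: name --pt "numbers of a row" for each row, then --argument value for the rest. step_arm: Moves the arm, as the interface text tells. Shifts and turns lie within -1 to 1; 1 stands for 400 mm of shift or pi/2 rad of turn. Its arguments: {"type":"object","properties":{"series":{"type":"array","items":{"type":"array","items":{"type":"number","minimum":-1,"maximum":1}}},"jaw":{"type":"number"}},"required":["series"]}

```bash
mkdir -p pics; ls
cat > h.py <<'E'
import numpy as np,cv2
from bench import arm
def snap(n,f):
    d=arm.get_image(n); cv2.imwrite(f'pics/{f}.png',d['image'][:,:,::-1]); np.savez(f'pics/{f}.npz',K=d['camera_matrix'],T=d['world_from_camera']); return d
def load(f):
    z=np.load(f'pics/{f}.npz'); return z['K'],z['T']
def ray(f,u,v):
    K,T=load(f); p=np.linalg.solve(K,[u,v,1]); d=T[:3,:3]@np.array([p[0],-p[1],-p[2]]); return T[:3,3],d
def atz(f,u,v,z):
    o,d=ray(f,u,v); return o+d*(z-o[2])/d[2]
def proj(f,P):
    K,T=load(f); q=np.linalg.inv(T)@np.append(P,1); p=K@np.array([q[0],-q[1],-q[2]]); return p[:2]/p[2]
def crop(f,x0,y0,x1,y1,out,s=None):
    im=cv2.imread(f'pics/{f}.png')[y0:y1,x0:x1]; s=s or min(800/(x1-x0),600/(y1-y0)); cv2.imwrite(f'pics/{out}.png',cv2.resize(im,None,fx=s,fy=s,interpolation=cv2.INTER_CUBIC))
def st():
    s=arm.read_state(); print({k:np.round(v,3).tolist() for k,v in s.items() if k not in('joint_vel','joint_efforts')}); return s
E
python3 - <<'E'
from h import *
st()
for n in('scene','top','wrist'):
    d=snap(n,n+'0'); print(n,d['camera_matrix'].round(1).tolist(),d['world_from_camera'].round(2).tolist(),[k for k in d])
print(arm.hold_point_z)
a=[cv2.imread(f'pics/{n}0.png') for n in('scene','top')]
E
```

```text
pics
{'clock': 0.0, 'joints': [-0.896, 0.386, 0.007, -0.0, -1.194, -0.259], 'position': [252.229, -571.196, 230.188], 'ee_rot': [-0.206, 0.978, 0.001, -0.0], 'contact_force': [0.988, -0.059, 0.094], 'wrist_torque': [-0.0, -0.018, -0.003], 'gripper_width': 85.482}
scene [[392.5, 0.0, 253.7], [0.0, 392.5, 191.0], [0.0, 0.0, 1.0]] [[0.76, 0.29, -0.58, -152.58], [-0.65, 0.37, -0.66, -782.09], [0.02, 0.88, 0.47, 660.32], [0.0, 0.0, 0.0, 1.0]] ['image', 'camera_matrix', 'world_from_camera']
top [[389.2, 0.0, 254.9], [0.0, 389.2, 191.6], [0.0, 0.0, 1.0]] [[0.04, 0.98, -0.2, 300.45], [-1.0, 0.04, -0.01, 16.19], [0.0, 0.2, 0.98, 1257.04], [0.0, 0.0, 0.0, 1.0]] ['image', 'camera_matrix', 'world_from_camera']
wrist [[318.0, 0.0, 254.7], [0.0, 318.0, 191.0], [0.0, 0.0, 1.0]] [[-0.4, -0.87, -0.29, 177.73], [0.91, -0.38, -0.13, -603.45], [0.0, -0.32, 0.95, 373.46], [0.0, 0.0, 0.0, 1.0]] ['image', 'camera_matrix', 'world_from_camera']
18.700000000000003
```

View pics/scene0.png

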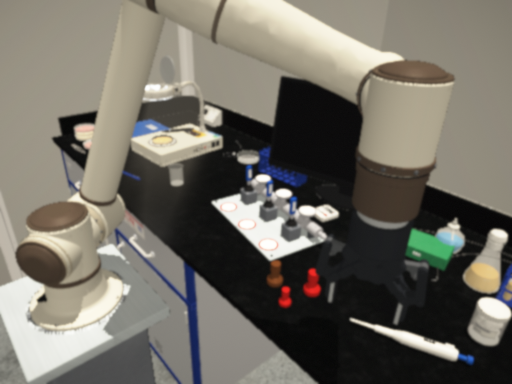

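View pics/top0.png

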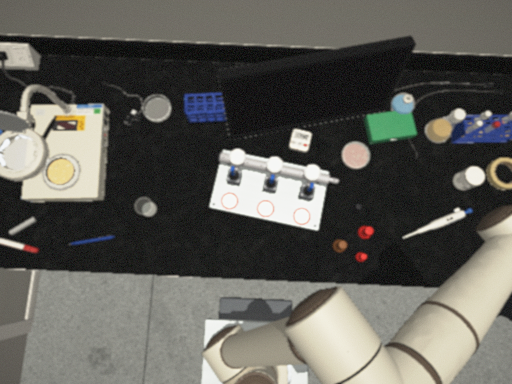

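View pics/wrist0.png

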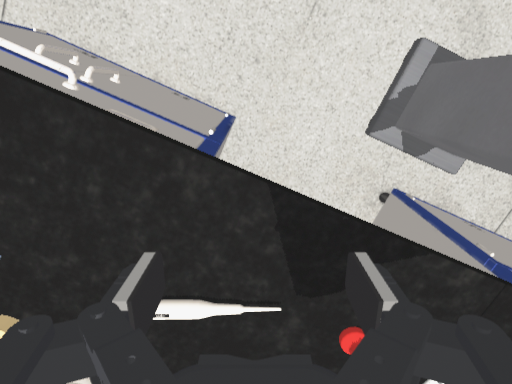

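The scene and top views show the manifold with its three blue levers. The top view has red rings near (230,201), (265,209) and (302,216). There are three pawns: red (366,232), red (361,257) and brown (340,245).

Run:
```python
from h import *
crop('top0',200,140,390,275,'c_top')
crop('scene0',190,140,350,320,'c_scene')
for n,(u,v) in dict(r1=(230,201),r2=(265,209),r3=(302,216)).items(): print(n,atz('top0',u,v,6).round(1))
for n,(u,v) in dict(big=(366,232),small=(361,257),brown=(340,245)).items(): print(n,atz('top0',u,v,50).round(1))
```

```text
r1 [520.5 104.    6. ]
r2 [499.2 -11.2   6. ]
r3 [ 481.7 -131.9    6. ]
big [ 434.2 -326.1   50. ]
small [ 356.9 -309.8   50. ]
brown [ 390.5 -245.5   50. ]
```

View pics/c_top.png

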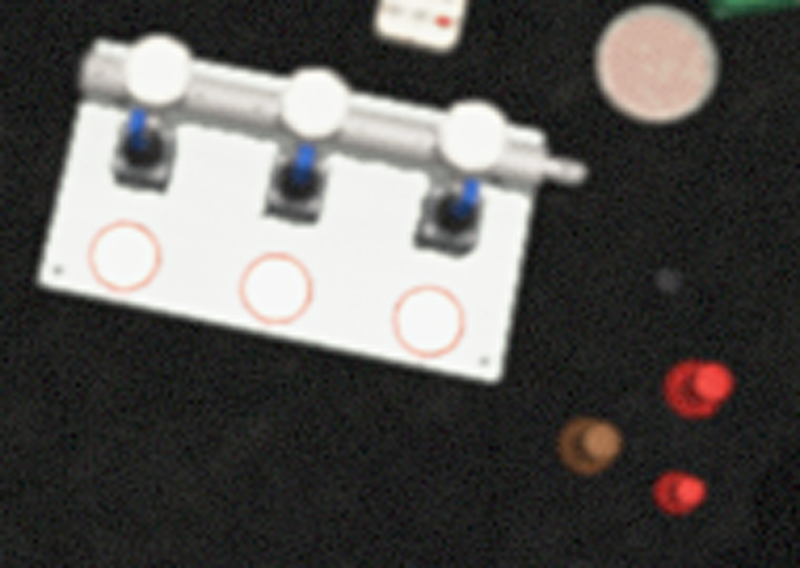

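View pics/c_scene.png

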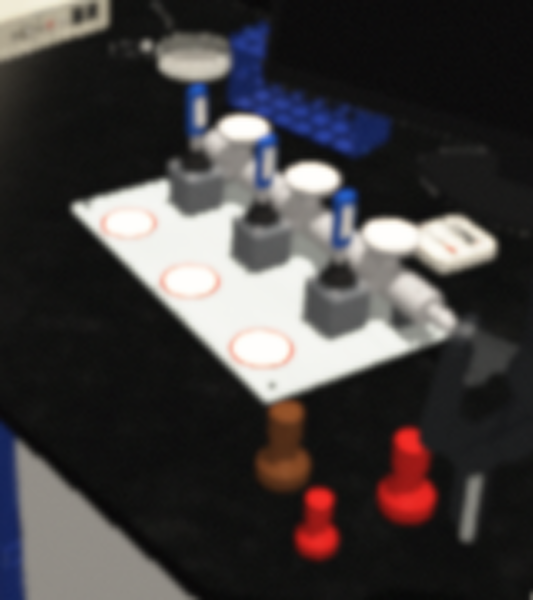

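Three pawns: brown at top (340,245), excluded by colour; small red at (361,257); larger red at (366,232). The larger red one is the marker, and both enlarged crops confirm it. Next I fit the manifold pose and overlay it on both views.

Run:
```python
from h import *
px={1:(125,256),2:(276,288),3:(428,321)}
R={i:atz('top0',200+(u-0)/4.21,140+v/4.21,6)[:2] for i,(u,v) in px.items()}
c=np.mean(list(R.values()),0); d=R[1]-R[3]; print(R,np.linalg.norm(d))
th=np.arctan2(-d[0],d[1]); X=np.array([np.cos(th),np.sin(th)]);Y=np.array([-np.sin(th),np.cos(th)])
O=c+76*X; print('th',th,'O',O)
np.savez('man.npz',O=O,X=X,Y=Y,th=th)
for f,b in(('top0',(200,140,390,275)),('scene0',(190,140,350,320))):
    im=cv2.imread(f'pics/{f}.png')[b[1]:b[3],b[0]:b[2]];s=min(800/(b[2]-b[0]),600/(b[3]-b[1]));im=cv2.resize(im,None,fx=s,fy=s,interpolation=cv2.INTER_CUBIC)
    pts=[(x,y,6,(0,255,0)) for x in(-110,90) for y in(-180,180)]+[(0,y,137,(0,255,255)) for y in(120,0,-120)]+[(-76,y,6,(255,0,255)) for y in(120,0,-120)]+[(55,y,80,(0,160,0)) for y in(120,0,-120)]
    for x,y,z,col in pts:
        q=(proj(f,[*(O+x*X+y*Y),z])-[b[0],b[1]])*s
        cv2.circle(im,tuple(int(v) for v in q),4,col,1)
    cv2.imwrite(f'pics/ov_{f}.png',im)
for y in(120,0,-120): print('lever',(O+y*Y).round(1))
for u,v in((137,113),(306,150),(470,186)): 
    p=atz('top0',200+u/4.21,140+v/4.21,137)[:2]; print('top obs',p.round(1),'man',((p-O)@X).round(1),((p-O)@Y).round(1))
for z,(u,v) in((6,(691,391)),(60,(712,384))): print('marker',atz('top0',200+u/4.21,140+v/4.21,z).round(1))
b=(190,140);s=600/180
for z,(u,v) in((6,(407,503)),(60,(408,435))): print('marker sc',atz('scene0',190+u/s,140+v/s,z).round(1))
```

```text
{1: array([521.09800564, 105.04043178]), 2: array([501.2738222 , -12.91837184]), 3: array([ 480.85443279, -130.79441943])} 239.24385509857112
th -0.16901505605479944 O [575.99249043 -25.67486212]
lever [596.2  92.6]
lever [576.  -25.7]
lever [ 555.8 -144. ]
top obs [600.9  93.2] man 4.5 121.3
top obs [579.4 -27.1] man 3.6 -0.9
top obs [ 558.6 -142.9] man 2.6 -118.4
marker [ 436.  -332.5    6. ]
marker [ 436.  -332.9   60. ]
marker sc [ 434.1 -338.1    6. ]
marker sc [ 438.5 -328.5   60. ]
```

View pics/ov_top0.png

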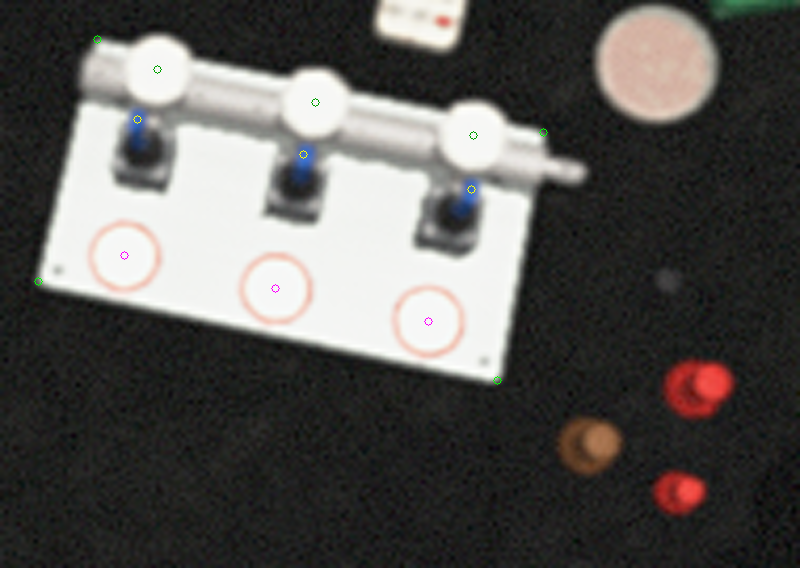

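View pics/ov_scene0.png

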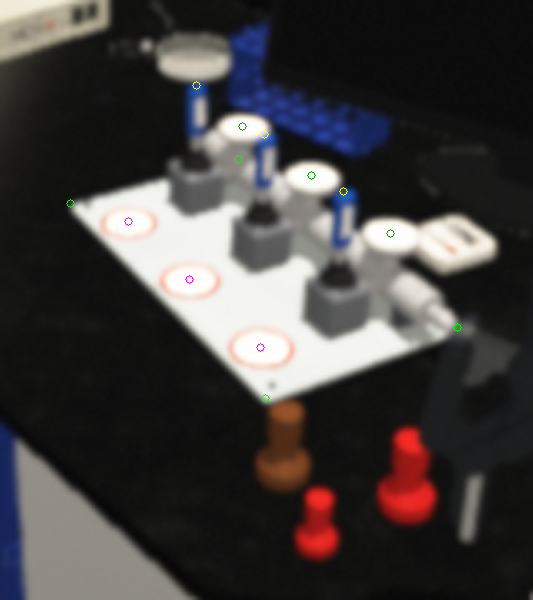

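The fit lands within about 2 px everywhere in both views, with 239 mm ring spacing against 240 expected. The marker is at about (436,-333). I'll move towards lever 1 with the jaws aligned to the manifold's y, and use the half-open fingers to push each lever without gripping it.

Emit:
step_arm --pt "0.43 0.83 0 0 0 -0.372" --pt "0.43 0.83 0 0 0 -0.372" --pt "0.43 0.83 0 0 0 -0.372" --pt "0.43 0.83 0 0 0 -0.372" --pt "0.43 0.83 0 0 0 -0.372" --pt "0.43 0.83 0 0 0 -0.372" --pt "0.43 0.83 0 0 0 -0.372" --pt "0.43 0.83 0 0 0 -0.372" --pt "0.43 0.83 0 0 0 -0.372" --pt "0.43 0.83 0 0 0 -0.372" --jaw 0

```text
clock: 0.98
position: [425.9, -236.1, 231.4]
ee_rot: [0.082, 0.997, 0.0, 0.0]
contact_force: [0.3, -0.4, -0.3]
gripper_width: 42.5
```

Emit:
step_arm --pt "0.43 0.83 0 0 0 0" --pt "0.43 0.83 0 0 0 0" --pt "0.43 0.83 0 0 0 0" --pt "0.43 0.83 0 0 0 0" --pt "0.43 0.83 0 0 0 0" --pt "0.43 0.83 0 0 0 0" --pt "0.43 0.83 0 0 0 0" --pt "0.43 0.83 0 0 0 0" --pt "0.43 0.83 0 0 0 0" --pt "0.43 0.83 0 0 0 0" --pt "0.43 0.83 0 0 0 0"

```text
clock: 1.9
position: [596.7, 94.3, 230.0]
ee_rot: [0.083, 0.997, -0.0, -0.001]
contact_force: [0.0, -0.5, -0.3]
gripper_width: 42.4
```

Run:
```python
from h import *
snap('wrist','w1'); snap('top','t1'); s=st()
from scipy.spatial.transform import Rotation as R
print(R.from_quat(s['ee_rot']).as_matrix().round(3))
```

```text
{'clock': 2.0, 'joints': [0.421, 0.349, -0.048, -0.0, -1.175, -2.161], 'position': [595.959, 92.071, 230.741], 'ee_rot': [0.084, 0.996, -0.0, -0.001], 'contact_force': [-0.418, 0.839, -0.687], 'wrist_torque': [0.005, 0.038, 0.0], 'gripper_width': 42.77}
[[-0.986  0.168 -0.001]
 [ 0.168  0.986 -0.   ]
 [ 0.001 -0.001 -1.   ]]
```

View pics/w1.png

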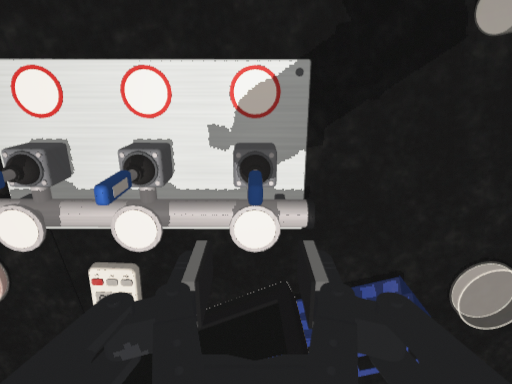

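Wrist view: lever 1 is centred at column 255, with the fingers on either side of that line. Descending to about z=103.

Emit:
step_arm --pt "0 0 -0.1 0 0 0" --pt "0 0 -0.2 0 0 0" --pt "0 0 -0.26 0 0 0" --pt "0 0 -0.3 0 0 0" --pt "0 0 -0.32 0 0 0" --pt "0 0 -0.32 0 0 0"

```text
clock: 2.5
position: [595.1, 90.7, 101.7]
ee_rot: [0.085, 0.996, -0.001, -0.002]
contact_force: [0.4, -0.0, 0.8]
gripper_width: 42.8
```

Run:
```python
from h import *
snap('wrist','w2'); snap('scene','s2'); s=st()
crop('s2',180,120,340,240,'s2c')
```

```text
{'clock': 2.6, 'joints': [0.42, 0.464, -0.211, 0.001, -0.894, -2.161], 'position': [597.076, 91.737, 104.537], 'ee_rot': [0.084, 0.996, 0.0, 0.001], 'contact_force': [-0.182, 1.442, 0.236], 'wrist_torque': [0.016, -0.094, -0.003], 'gripper_width': 42.599}
```

View pics/w2.png

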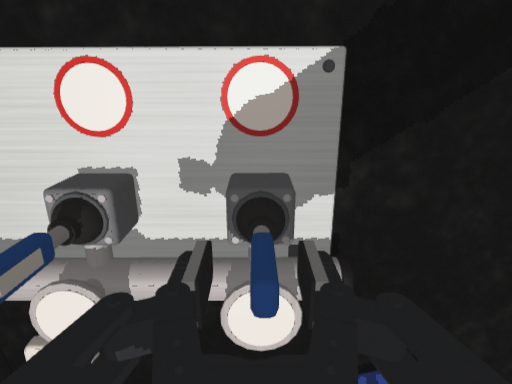

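View pics/s2c.png

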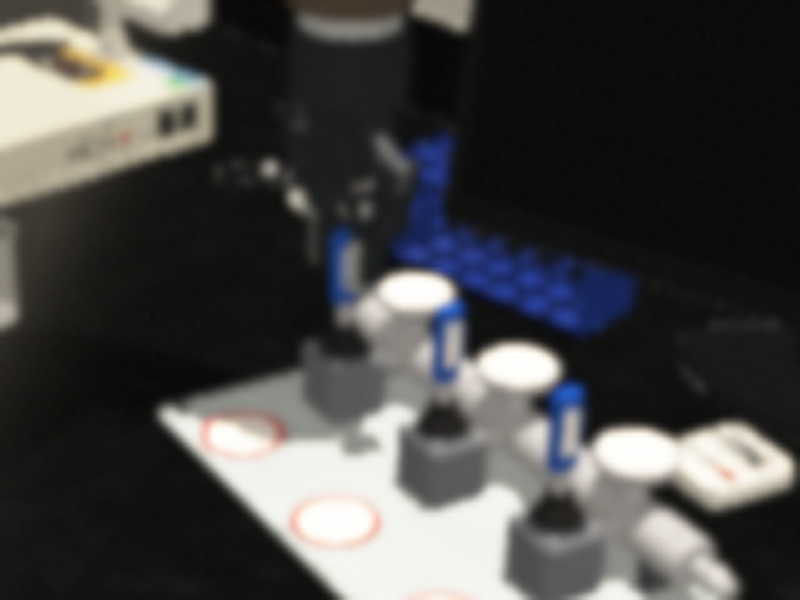

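The lever sits roughly midway between the fingers, with about 15 mm of gap each side. Now pushing left in small steps: 12 mm first, then about 1 mm per row.

Emit:
step_arm --pt "0.0021 0.0123 0 0 0 0" --pt "0.0042 0.0247 0 0 0 0" --pt "0.005 0.0296 0 0 0 0" --pt "0.005 0.0296 0 0 0 0"

```text
clock: 2.93
position: [599.0, 105.1, 104.2]
ee_rot: [0.084, 0.996, 0.0, 0.001]
contact_force: [0.3, 0.2, 0.1]
gripper_width: 42.8
```

Emit:
step_arm --pt "0.0004 0.0025 0 0 0 0" --pt "0.0008 0.0049 0 0 0 0" --pt "0.0008 0.0049 0 0 0 0"

```text
clock: 3.18
position: [598.8, 106.3, 103.4]
ee_rot: [0.084, 0.996, 0.0, 0.0]
contact_force: [-0.0, 0.2, 0.4]
gripper_width: 42.6
```

Emit:
step_arm --pt "0.0004 0.0025 0 0 0 0" --pt "0.0008 0.0049 0 0 0 0" --pt "0.0008 0.0049 0 0 0 0"

```text
clock: 3.43
position: [599.1, 108.1, 103.2]
ee_rot: [0.084, 0.996, -0.0, -0.0]
contact_force: [-0.3, 0.1, -0.6]
gripper_width: 42.9
```

Emit:
step_arm --pt "0.0004 0.0025 0 0 0 0" --pt "0.0004 0.0025 0 0 0 0"

```text
clock: 3.6
position: [599.3, 109.1, 103.3]
ee_rot: [0.084, 0.996, -0.0, 0.0]
contact_force: [-0.3, -0.2, 0.7]
gripper_width: 42.4
```

Emit:
step_arm --pt "0.0004 0.0025 0 0 0 0" --pt "0.0004 0.0025 0 0 0 0"

```text
clock: 3.77
position: [599.4, 110.0, 103.3]
ee_rot: [0.084, 0.996, -0.0, -0.0]
contact_force: [0.2, -0.1, 0.1]
gripper_width: 42.7
```

Emit:
step_arm --pt "0.0004 0.0025 0 0 0 0" --pt "0.0004 0.0025 0 0 0 0"

```text
clock: 3.93
position: [599.5, 110.9, 103.4]
ee_rot: [0.084, 0.996, -0.0, -0.0]
contact_force: [0.3, -1.5, 0.6]
gripper_width: 42.6
```

Emit:
step_arm --pt "0.0004 0.0025 0 0 0 0" --pt "0.0004 0.0025 0 0 0 0"

```text
clock: 4.1
position: [599.8, 112.1, 103.4]
ee_rot: [0.084, 0.996, -0.0, 0.0]
contact_force: [-0.2, -1.5, 0.9]
gripper_width: 43.0
```

Run:
```python
from h import *
snap('wrist','w3'); s=st()
```

```text
{'clock': 4.15, 'joints': [0.45, 0.475, -0.195, 0.0, -0.901, -2.189], 'position': [599.756, 112.056, 103.386], 'ee_rot': [0.084, 0.996, -0.0, 0.0], 'contact_force': [-0.305, -1.859, 0.25], 'wrist_torque': [-0.281, 0.109, -0.008], 'gripper_width': 42.94}
```

View pics/w3.png

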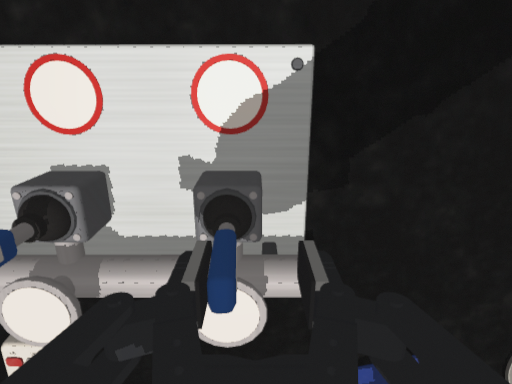

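The right finger (left in the image) now touches the lever, with first contact at y≈110.5. Continuing.

Emit:
step_arm --pt "0.0004 0.0025 0 0 0 0" --pt "0.0004 0.0025 0 0 0 0"

```text
clock: 4.32
position: [599.9, 113.0, 103.4]
ee_rot: [0.084, 0.996, -0.0, -0.0]
contact_force: [-0.7, -1.5, 0.7]
gripper_width: 42.8
```

Emit:
step_arm --pt "0.0004 0.0025 0 0 0 0" --pt "0.0004 0.0025 0 0 0 0"

```text
clock: 4.48
position: [600.0, 113.8, 103.4]
ee_rot: [0.084, 0.996, -0.0, -0.0]
contact_force: [-0.9, -2.8, 1.3]
gripper_width: 42.8
```

Emit:
step_arm --pt "0.0004 0.0025 0 0 0 0" --pt "0.0004 0.0025 0 0 0 0"

```text
clock: 4.65
position: [600.1, 114.4, 103.4]
ee_rot: [0.084, 0.996, -0.001, -0.0]
contact_force: [0.0, -4.8, 1.9]
gripper_width: 42.7
```

Force climbed 1.5, 2.8, 4.8 N, so this is the left stop after about 3 mm of travel, and lever 1 looks sound. Now pushing to the right.

Emit:
step_arm --pt "-0.003 -0.018 0 0 0 0" --pt "-0.006 -0.036 0 0 0 0" --pt "-0.009 -0.054 0 0 0 0" --pt "-0.0109 -0.0641 0 0 0 0" --pt "-0.0109 -0.0641 0 0 0 0"

```text
clock: 5.07
position: [595.6, 88.5, 103.3]
ee_rot: [0.085, 0.996, 0.0, -0.0]
contact_force: [-0.3, 0.2, -0.1]
gripper_width: 43.1
```

Emit:
step_arm --pt "-0.0004 -0.0025 0 0 0 0" --pt "-0.0008 -0.0049 0 0 0 0" --pt "-0.0008 -0.0049 0 0 0 0"

```text
clock: 5.32
position: [595.6, 87.5, 103.3]
ee_rot: [0.084, 0.996, 0.0, 0.0]
contact_force: [-0.4, -0.4, -0.6]
gripper_width: 42.7
```

Emit:
step_arm --pt "-0.0004 -0.0025 0 0 0 0" --pt "-0.0008 -0.0049 0 0 0 0" --pt "-0.0008 -0.0049 0 0 0 0"

```text
clock: 5.57
position: [595.2, 85.5, 103.3]
ee_rot: [0.084, 0.996, -0.0, -0.0]
contact_force: [0.5, -0.6, -0.8]
gripper_width: 42.9
```

Emit:
step_arm --pt "-0.0004 -0.0025 0 0 0 0" --pt "-0.0008 -0.0049 0 0 0 0" --pt "-0.0008 -0.0049 0 0 0 0"

```text
clock: 5.82
position: [595.0, 83.6, 103.4]
ee_rot: [0.084, 0.996, 0.0, 0.0]
contact_force: [0.0, -0.1, 0.2]
gripper_width: 42.6
```

Emit:
step_arm --pt "-0.0004 -0.0025 0 0 0 0" --pt "-0.0008 -0.0049 0 0 0 0" --pt "-0.0008 -0.0049 0 0 0 0"

```text
clock: 6.07
position: [594.7, 81.5, 103.4]
ee_rot: [0.084, 0.996, 0.0, 0.0]
contact_force: [-0.3, 0.3, -0.1]
gripper_width: 42.6
```

Emit:
step_arm --pt "-0.0004 -0.0025 0 0 0 0" --pt "-0.0008 -0.0049 0 0 0 0" --pt "-0.0008 -0.0049 0 0 0 0"

```text
clock: 6.32
position: [594.3, 79.4, 103.3]
ee_rot: [0.084, 0.996, -0.0, 0.0]
contact_force: [0.5, 1.0, 0.4]
gripper_width: 42.8
```

Emit:
step_arm --pt "-0.0004 -0.0025 0 0 0 0" --pt "-0.0008 -0.0049 0 0 0 0" --pt "-0.0008 -0.0049 0 0 0 0"

```text
clock: 6.57
position: [594.0, 77.6, 103.4]
ee_rot: [0.084, 0.996, 0.0, 0.0]
contact_force: [0.1, 0.8, 0.0]
gripper_width: 42.8
```

Emit:
step_arm --pt "-0.0004 -0.0025 0 0 0 0" --pt "-0.0008 -0.0049 0 0 0 0" --pt "-0.0008 -0.0049 0 0 0 0"

```text
clock: 6.82
position: [593.7, 75.6, 103.4]
ee_rot: [0.084, 0.996, 0.0, 0.0]
contact_force: [-0.1, 1.5, 1.4]
gripper_width: 42.5
```

Emit:
step_arm --pt "-0.0004 -0.0025 0 0 0 0" --pt "-0.0004 -0.0025 0 0 0 0"

```text
clock: 6.98
position: [593.5, 74.7, 103.4]
ee_rot: [0.084, 0.996, 0.0, 0.0]
contact_force: [0.3, 1.3, 2.3]
gripper_width: 42.6
```

Emit:
step_arm --pt "-0.0004 -0.0025 0 0 0 0" --pt "-0.0004 -0.0025 0 0 0 0"

```text
clock: 7.15
position: [593.5, 74.1, 103.4]
ee_rot: [0.084, 0.996, 0.0, 0.0]
contact_force: [0.6, 3.4, 0.7]
gripper_width: 42.9
```

Emit:
step_arm --pt "-0.0004 -0.0025 0 0 0 0" --pt "-0.0004 -0.0025 0 0 0 0"

```text
clock: 7.32
position: [593.4, 73.4, 103.4]
ee_rot: [0.084, 0.996, 0.001, 0.0]
contact_force: [-0.3, 5.7, 1.3]
gripper_width: 42.9
```

Emit:
step_arm --pt "-0.0004 -0.0025 0 0 0 0" --pt "-0.0004 -0.0025 0 0 0 0"

```text
clock: 7.48
position: [593.3, 72.9, 103.4]
ee_rot: [0.084, 0.996, 0.001, 0.001]
contact_force: [-0.9, 7.1, 0.9]
gripper_width: 42.7
```

Lever 1's right stop is at y≈74.5, also clear. Backing off, lifting, and moving to lever 2.

Emit:
step_arm --pt "0.004 0.0234 0 0 0 0" --pt "0.008 0.0468 0 0 0 0" --pt "0.008 0.0468 0 0 0 0" --pt "0.008 0.0468 0.07 0 0 0" --pt "0.008 0.0468 0.14 0 0 0" --pt "0.008 0.0468 0.16 0 0 0" --pt "0.008 0.0468 0.16 0 0 0"

```text
clock: 8.07
position: [597.6, 90.7, 170.2]
ee_rot: [0.084, 0.996, 0.001, 0.003]
contact_force: [0.2, -0.1, 0.5]
gripper_width: 42.6
```

Emit:
step_arm --pt "-0.0165 -0.097 0 0 0 0" --pt "-0.033 -0.194 0 0 0 0" --pt "-0.0496 -0.291 0 0 0 0" --pt "-0.0496 -0.291 0 0 0 0" --pt "-0.0496 -0.291 0 0 0 0"

```text
clock: 8.48
position: [574.9, -28.1, 165.8]
ee_rot: [0.086, 0.996, -0.0, -0.002]
contact_force: [-0.6, 0.1, -0.6]
gripper_width: 42.6
```

Run:
```python
from h import *
snap('wrist','w4'); s=st()
```

```text
{'clock': 8.533, 'joints': [0.234, 0.358, -0.207, -0.0, -1.008, -1.975], 'position': [575.471, -26.914, 166.035], 'ee_rot': [0.085, 0.996, -0.0, -0.001], 'contact_force': [-0.11, 0.166, -0.476], 'wrist_torque': [0.003, -0.1, -0.017], 'gripper_width': 42.765}
```

View pics/w4.png

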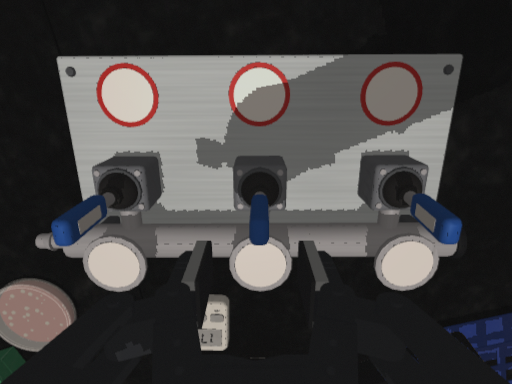

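Centred on lever 2. Descending and approaching its left push.

Emit:
step_arm --pt "0 0 -0.08 0 0 0" --pt "0 0 -0.14 0 0 0" --pt "0 0 -0.16 0 0 0" --pt "0 0 -0.16 0 0 0" --pt "0.0021 0.0123 -0.16 0 0 0" --pt "0.0042 0.0247 -0.16 0 0 0" --pt "0.0059 0.0345 -0.16 0 0 0" --pt "0.0059 0.0345 -0.16 0 0 0"

```text
clock: 9.2
position: [579.8, -10.9, 104.7]
ee_rot: [0.083, 0.997, 0.0, 0.001]
contact_force: [-0.1, 0.9, 0.1]
gripper_width: 42.5
```

Emit:
step_arm --pt "0.0004 0.0025 0 0 0 0" --pt "0.0008 0.0049 0 0 0 0" --pt "0.0008 0.0049 0 0 0 0"

```text
clock: 9.45
position: [579.2, -10.2, 103.8]
ee_rot: [0.084, 0.996, 0.0, 0.0]
contact_force: [0.3, 0.0, 0.4]
gripper_width: 43.0
```

Emit:
step_arm --pt "0.0004 0.0025 0 0 0 0" --pt "0.0008 0.0049 0 0 0 0" --pt "0.0008 0.0049 0 0 0 0"

```text
clock: 9.7
position: [579.3, -8.5, 103.4]
ee_rot: [0.084, 0.996, -0.0, -0.0]
contact_force: [-0.6, -1.0, 0.5]
gripper_width: 42.9
```

Emit:
step_arm --pt "0.0004 0.0025 0 0 0 0" --pt "0.0008 0.0049 0 0 0 0" --pt "0.0008 0.0049 0 0 0 0"

```text
clock: 9.95
position: [579.6, -6.3, 103.3]
ee_rot: [0.084, 0.996, -0.0, -0.0]
contact_force: [-0.8, -1.2, 1.5]
gripper_width: 42.6
```

Emit:
step_arm --pt "0.0004 0.0025 0 0 0 0" --pt "0.0004 0.0025 0 0 0 0"

```text
clock: 10.12
position: [579.8, -5.2, 103.3]
ee_rot: [0.084, 0.996, -0.0, -0.0]
contact_force: [0.2, -0.9, 1.2]
gripper_width: 42.8
```

Emit:
step_arm --pt "0.0004 0.0025 0 0 0 0" --pt "0.0004 0.0025 0 0 0 0"

```text
clock: 10.28
position: [580.0, -4.4, 103.3]
ee_rot: [0.084, 0.996, -0.0, -0.0]
contact_force: [-0.3, -1.8, 1.2]
gripper_width: 42.9
```

Emit:
step_arm --pt "0.0004 0.0025 0 0 0 0" --pt "0.0004 0.0025 0 0 0 0"

```text
clock: 10.45
position: [580.1, -3.7, 103.3]
ee_rot: [0.084, 0.996, -0.0, -0.0]
contact_force: [0.1, -4.0, 1.6]
gripper_width: 42.7
```

Emit:
step_arm --pt "0.0004 0.0025 0 0 0 0" --pt "0.0004 0.0025 0 0 0 0"

```text
clock: 10.62
position: [580.1, -3.0, 103.3]
ee_rot: [0.084, 0.996, -0.001, -0.0]
contact_force: [0.8, -5.4, 1.2]
gripper_width: 42.9
```

Emit:
step_arm --pt "0.0004 0.0025 0 0 0 0" --pt "0.0004 0.0025 0 0 0 0"

```text
clock: 10.78
position: [580.2, -2.5, 103.3]
ee_rot: [0.084, 0.996, -0.001, -0.0]
contact_force: [-0.3, -7.2, 1.0]
gripper_width: 42.8
```

Left stop of lever 2 at y≈-4.5, so it looks sound too. Now to the right.

Emit:
step_arm --pt "-0.0034 -0.02 0 0 0 0" --pt "-0.0068 -0.04 0 0 0 0" --pt "-0.0102 -0.06 0 0 0 0" --pt "-0.0126 -0.0739 0 0 0 0" --pt "-0.0143 -0.0838 0 0 0 0" --pt "-0.0143 -0.0838 0 0 0 0"

```text
clock: 11.28
position: [574.6, -35.5, 103.4]
ee_rot: [0.085, 0.996, 0.0, 0.0]
contact_force: [-0.7, 0.3, 0.1]
gripper_width: 42.4
```

Emit:
step_arm --pt "-0.0004 -0.0025 0 0 0 0" --pt "-0.0008 -0.0049 0 0 0 0" --pt "-0.0008 -0.0049 0 0 0 0"

```text
clock: 11.53
position: [574.5, -36.7, 103.4]
ee_rot: [0.084, 0.996, 0.0, 0.0]
contact_force: [-0.4, -0.3, 0.1]
gripper_width: 42.7
```

Emit:
step_arm --pt "-0.0004 -0.0025 0 0 0 0" --pt "-0.0008 -0.0049 0 0 0 0" --pt "-0.0008 -0.0049 0 0 0 0"

```text
clock: 11.78
position: [574.2, -38.7, 103.4]
ee_rot: [0.084, 0.996, 0.0, 0.0]
contact_force: [-0.0, 1.1, 0.5]
gripper_width: 42.7
```

Emit:
step_arm --pt "-0.0004 -0.0025 0 0 0 0" --pt "-0.0008 -0.0049 0 0 0 0" --pt "-0.0008 -0.0049 0 0 0 0"

```text
clock: 12.03
position: [573.9, -40.7, 103.5]
ee_rot: [0.084, 0.996, 0.0, 0.0]
contact_force: [-0.4, 1.1, 0.0]
gripper_width: 42.6
```

Emit:
step_arm --pt "-0.0004 -0.0025 0 0 0 0" --pt "-0.0008 -0.0049 0 0 0 0" --pt "-0.0008 -0.0049 0 0 0 0"

```text
clock: 12.28
position: [573.6, -42.8, 103.4]
ee_rot: [0.084, 0.996, 0.0, 0.0]
contact_force: [0.3, 1.7, -0.0]
gripper_width: 42.6
```

Emit:
step_arm --pt "-0.0004 -0.0025 0 0 0 0" --pt "-0.0004 -0.0025 0 0 0 0"

```text
clock: 12.45
position: [573.4, -43.7, 103.4]
ee_rot: [0.084, 0.996, 0.0, 0.0]
contact_force: [1.1, 1.4, 0.8]
gripper_width: 42.6
```

Emit:
step_arm --pt "-0.0004 -0.0025 0 0 0 0" --pt "-0.0004 -0.0025 0 0 0 0"

```text
clock: 12.62
position: [573.3, -44.5, 103.4]
ee_rot: [0.084, 0.996, 0.0, 0.0]
contact_force: [0.5, 2.9, 1.4]
gripper_width: 42.3
```

Emit:
step_arm --pt "-0.0004 -0.0025 0 0 0 0" --pt "-0.0004 -0.0025 0 0 0 0"

```text
clock: 12.78
position: [573.2, -45.2, 103.4]
ee_rot: [0.084, 0.996, 0.0, 0.0]
contact_force: [-0.6, 4.1, 2.0]
gripper_width: 42.6
```

Emit:
step_arm --pt "-0.0004 -0.0025 0 0 0 0" --pt "-0.0004 -0.0025 0 0 0 0"

```text
clock: 12.95
position: [573.1, -45.8, 103.4]
ee_rot: [0.084, 0.996, 0.001, 0.0]
contact_force: [0.3, 6.3, 2.1]
gripper_width: 42.6
```

Lever 2 also stops on both sides within the small range (right stop at y≈-44). On to lever 3.

Emit:
step_arm --pt "0.004 0.0234 0 0 0 0" --pt "0.008 0.0468 0 0 0 0" --pt "0.008 0.0468 0 0 0 0" --pt "0.008 0.0468 0.07 0 0 0" --pt "0.008 0.0468 0.14 0 0 0" --pt "0.008 0.0468 0.16 0 0 0" --pt "0.008 0.0468 0.16 0 0 0"

```text
clock: 13.53
position: [577.5, -27.9, 170.0]
ee_rot: [0.084, 0.996, 0.0, 0.003]
contact_force: [0.7, 0.2, -0.6]
gripper_width: 42.6
```

Emit:
step_arm --pt "-0.0165 -0.097 0 0 0 0" --pt "-0.033 -0.194 0 0 0 0" --pt "-0.0496 -0.291 0 0 0 0" --pt "-0.0496 -0.291 0 0 0 0" --pt "-0.0496 -0.291 0 0 0 0"

```text
clock: 13.95
position: [554.5, -146.2, 165.5]
ee_rot: [0.086, 0.996, -0.0, -0.002]
contact_force: [-0.1, 1.0, 0.1]
gripper_width: 42.8
```

Run:
```python
from h import *
snap('wrist','w5'); s=st()
```

```text
{'clock': 14.0, 'joints': [0.026, 0.355, -0.213, -0.0, -1.006, -1.768], 'position': [555.079, -145.067, 165.789], 'ee_rot': [0.085, 0.996, 0.0, -0.001], 'contact_force': [0.44, -0.582, 0.113], 'wrist_torque': [0.001, -0.017, 0.038], 'gripper_width': 42.528}
```

View pics/w5.png

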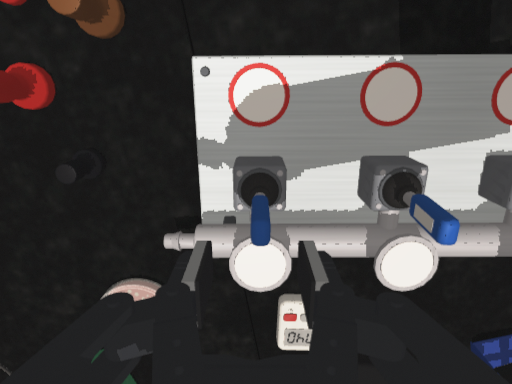

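Centred on lever 3; a black pawn, one to leave alone, is also visible at (70,172). Descending.

Emit:
step_arm --pt "0 0 -0.08 0 0 0" --pt "0 0 -0.14 0 0 0" --pt "0 0 -0.16 0 0 0" --pt "0 0 -0.16 0 0 0" --pt "0.0021 0.0123 -0.16 0 0 0" --pt "0.0042 0.0247 -0.16 0 0 0" --pt "0.0059 0.0345 -0.16 0 0 0" --pt "0.0059 0.0345 -0.16 0 0 0"

```text
clock: 14.67
position: [559.6, -129.5, 104.7]
ee_rot: [0.083, 0.997, 0.0, 0.001]
contact_force: [-0.7, 0.2, -0.1]
gripper_width: 42.5
```

Emit:
step_arm --pt "0.0004 0.0025 0 0 0 0" --pt "0.0008 0.0049 0 0 0 0" --pt "0.0008 0.0049 0 0 0 0"

```text
clock: 14.92
position: [559.0, -128.5, 103.7]
ee_rot: [0.084, 0.996, 0.0, 0.0]
contact_force: [0.3, -0.3, 0.7]
gripper_width: 42.7
```

Emit:
step_arm --pt "0.0004 0.0025 0 0 0 0" --pt "0.0008 0.0049 0 0 0 0" --pt "0.0008 0.0049 0 0 0 0"

```text
clock: 15.17
position: [559.2, -126.9, 103.5]
ee_rot: [0.084, 0.996, -0.0, 0.0]
contact_force: [-0.8, -0.4, -0.2]
gripper_width: 42.8
```

Emit:
step_arm --pt "0.0004 0.0025 0 0 0 0" --pt "0.0008 0.0049 0 0 0 0" --pt "0.0008 0.0049 0 0 0 0"

```text
clock: 15.42
position: [559.5, -124.7, 103.4]
ee_rot: [0.084, 0.996, -0.0, 0.0]
contact_force: [-1.2, -0.6, 1.1]
gripper_width: 42.9
```

Emit:
step_arm --pt "0.0004 0.0025 0 0 0 0" --pt "0.0008 0.0049 0 0 0 0" --pt "0.0008 0.0049 0 0 0 0"

```text
clock: 15.67
position: [559.9, -122.6, 103.3]
ee_rot: [0.084, 0.996, 0.0, 0.0]
contact_force: [-0.5, -1.0, 0.2]
gripper_width: 43.0
```

Emit:
step_arm --pt "0.0004 0.0025 0 0 0 0" --pt "0.0004 0.0025 0 0 0 0"

```text
clock: 15.83
position: [560.1, -121.6, 103.3]
ee_rot: [0.084, 0.996, 0.0, 0.0]
contact_force: [0.5, -0.7, 1.8]
gripper_width: 42.7
```

Emit:
step_arm --pt "0.0004 0.0025 0 0 0 0" --pt "0.0004 0.0025 0 0 0 0"

```text
clock: 16.0
position: [560.2, -120.6, 103.3]
ee_rot: [0.084, 0.996, 0.0, 0.0]
contact_force: [0.4, -1.2, 0.7]
gripper_width: 42.9
```

Past where levers 1 and 2 stopped, with only friction force, so lever 3 has more play. Continuing in small steps to its stop.

Emit:
step_arm --pt "0.0004 0.0025 0 0 0 0" --pt "0.0008 0.0049 0 0 0 0" --pt "0.0008 0.0049 0 0 0 0"

```text
clock: 16.25
position: [560.5, -118.6, 103.2]
ee_rot: [0.084, 0.996, 0.0, 0.0]
contact_force: [0.6, -1.1, 0.3]
gripper_width: 42.8
```

Emit:
step_arm --pt "0.0004 0.0025 0 0 0 0" --pt "0.0008 0.0049 0 0 0 0" --pt "0.0008 0.0049 0 0 0 0"

```text
clock: 16.5
position: [560.8, -116.6, 103.2]
ee_rot: [0.084, 0.996, 0.0, -0.0]
contact_force: [0.1, -0.9, 0.4]
gripper_width: 42.9
```

Emit:
step_arm --pt "0.0004 0.0025 0 0 0 0" --pt "0.0008 0.0049 0 0 0 0" --pt "0.0008 0.0049 0 0 0 0"

```text
clock: 16.75
position: [561.0, -114.7, 103.2]
ee_rot: [0.084, 0.996, 0.0, -0.0]
contact_force: [0.7, -1.2, -0.3]
gripper_width: 42.6
```

Emit:
step_arm --pt "0.0004 0.0025 0 0 0 0" --pt "0.0004 0.0025 0 0 0 0"

```text
clock: 16.92
position: [561.1, -113.7, 103.2]
ee_rot: [0.084, 0.996, 0.0, -0.0]
contact_force: [-0.1, -0.2, -0.1]
gripper_width: 42.9
```

Emit:
step_arm --pt "0.0004 0.0025 0 0 0 0" --pt "0.0004 0.0025 0 0 0 0"

```text
clock: 17.08
position: [561.2, -112.8, 103.2]
ee_rot: [0.084, 0.996, -0.0, -0.0]
contact_force: [0.8, -0.6, -0.4]
gripper_width: 42.7
```

Emit:
step_arm --pt "0.0004 0.0025 0 0 0 0" --pt "0.0004 0.0025 0 0 0 0"

```text
clock: 17.25
position: [561.3, -112.0, 103.2]
ee_rot: [0.084, 0.996, -0.0, -0.0]
contact_force: [0.2, -2.1, -0.3]
gripper_width: 42.8
```

Emit:
step_arm --pt "0.0004 0.0025 0 0 0 0" --pt "0.0004 0.0025 0 0 0 0"

```text
clock: 17.42
position: [561.4, -111.3, 103.1]
ee_rot: [0.084, 0.996, -0.0, -0.0]
contact_force: [0.1, -4.6, -1.7]
gripper_width: 42.7
```

Emit:
step_arm --pt "0.0004 0.0025 0 0 0 0" --pt "0.0004 0.0025 0 0 0 0"

```text
clock: 17.58
position: [561.5, -110.6, 103.1]
ee_rot: [0.084, 0.996, -0.001, -0.001]
contact_force: [0.1, -6.3, -2.7]
gripper_width: 42.3
```

Emit:
step_arm --pt "0.0004 0.0025 0 0 0 0" --pt "0.0004 0.0025 0 0 0 0"

```text
clock: 17.75
position: [561.5, -110.1, 103.0]
ee_rot: [0.084, 0.996, -0.001, -0.001]
contact_force: [1.1, -9.1, -2.5]
gripper_width: 43.0
```

Left stop at y≈-112, clear rise to 9 N. Now to the right.

Emit:
step_arm --pt "-0.0034 -0.02 0 0 0 0" --pt "-0.0068 -0.04 0 0 0 0" --pt "-0.0102 -0.06 0 0 0 0" --pt "-0.0122 -0.0715 0 0 0 0" --pt "-0.0122 -0.0715 0 0 0 0"

```text
clock: 18.17
position: [557.3, -138.2, 103.6]
ee_rot: [0.085, 0.996, 0.0, 0.0]
contact_force: [-0.5, -0.3, -0.3]
gripper_width: 42.6
```

Emit:
step_arm --pt "-0.0004 -0.0025 0 0 0 0" --pt "-0.0008 -0.0049 0 0 0 0" --pt "-0.0012 -0.0074 0 0 0 0" --pt "-0.0017 -0.0099 0 0 0 0" --pt "-0.0017 -0.0099 0 0 0 0"

```text
clock: 18.58
position: [556.7, -141.3, 103.4]
ee_rot: [0.084, 0.996, 0.0, 0.0]
contact_force: [1.2, 0.2, 0.6]
gripper_width: 42.5
```

Emit:
step_arm --pt "-0.0004 -0.0025 0 0 0 0" --pt "-0.0008 -0.0049 0 0 0 0" --pt "-0.0012 -0.0074 0 0 0 0" --pt "-0.0017 -0.0099 0 0 0 0" --pt "-0.0017 -0.0099 0 0 0 0"

```text
clock: 19.0
position: [555.8, -145.6, 103.3]
ee_rot: [0.084, 0.996, -0.0, -0.0]
contact_force: [-0.6, -0.1, 1.7]
gripper_width: 43.0
```

Emit:
step_arm --pt "-0.0004 -0.0025 0 0 0 0" --pt "-0.0008 -0.0049 0 0 0 0" --pt "-0.0012 -0.0074 0 0 0 0" --pt "-0.0017 -0.0099 0 0 0 0" --pt "-0.0017 -0.0099 0 0 0 0"

```text
clock: 19.42
position: [555.1, -149.6, 103.3]
ee_rot: [0.084, 0.996, -0.0, -0.0]
contact_force: [0.7, 0.3, 0.6]
gripper_width: 43.0
```

Emit:
step_arm --pt "-0.0004 -0.0025 0 0 0 0" --pt "-0.0008 -0.0049 0 0 0 0" --pt "-0.0012 -0.0074 0 0 0 0" --pt "-0.0017 -0.0099 0 0 0 0" --pt "-0.0017 -0.0099 0 0 0 0"

```text
clock: 19.83
position: [554.4, -153.5, 103.3]
ee_rot: [0.084, 0.996, -0.0, -0.0]
contact_force: [1.5, 1.5, -0.2]
gripper_width: 42.7
```

Emit:
step_arm --pt "-0.0004 -0.0025 0 0 0 0" --pt "-0.0008 -0.0049 0 0 0 0" --pt "-0.0012 -0.0074 0 0 0 0" --pt "-0.0017 -0.0099 0 0 0 0" --pt "-0.0017 -0.0099 0 0 0 0"

```text
clock: 20.25
position: [553.7, -157.4, 103.3]
ee_rot: [0.084, 0.996, -0.0, -0.0]
contact_force: [0.6, -0.1, 0.2]
gripper_width: 42.6
```

Emit:
step_arm --pt "-0.0004 -0.0025 0 0 0 0" --pt "-0.0008 -0.0049 0 0 0 0" --pt "-0.0012 -0.0074 0 0 0 0" --pt "-0.0017 -0.0099 0 0 0 0" --pt "-0.0017 -0.0099 0 0 0 0"

```text
clock: 20.67
position: [553.1, -161.4, 103.4]
ee_rot: [0.084, 0.996, -0.0, 0.0]
contact_force: [-0.3, -0.1, 0.7]
gripper_width: 43.1
```

Emit:
step_arm --pt "-0.0004 -0.0025 0 0 0 0" --pt "-0.0008 -0.0049 0 0 0 0" --pt "-0.0012 -0.0074 0 0 0 0" --pt "-0.0012 -0.0074 0 0 0 0"

```text
clock: 21.0
position: [552.6, -164.4, 103.3]
ee_rot: [0.084, 0.996, -0.0, 0.0]
contact_force: [1.2, -0.4, 0.3]
gripper_width: 42.5
```

Emit:
step_arm --pt "-0.0004 -0.0025 0 0 0 0" --pt "-0.0008 -0.0049 0 0 0 0" --pt "-0.0012 -0.0074 0 0 0 0" --pt "-0.0012 -0.0074 0 0 0 0"

```text
clock: 21.33
position: [552.1, -167.3, 103.2]
ee_rot: [0.084, 0.996, -0.0, -0.0]
contact_force: [1.0, 1.3, 0.6]
gripper_width: 42.4
```

Emit:
step_arm --pt "-0.0004 -0.0025 0 0 0 0" --pt "-0.0008 -0.0049 0 0 0 0" --pt "-0.0008 -0.0049 0 0 0 0"

```text
clock: 21.58
position: [551.8, -169.2, 103.1]
ee_rot: [0.084, 0.996, 0.0, -0.0]
contact_force: [-0.1, 0.4, -0.6]
gripper_width: 43.0
```

Run:
```python
from h import *
snap('wrist','w6'); s=st()
```

```text
{'clock': 21.633, 'joints': [-0.017, 0.427, -0.28, 0.0, -0.864, -1.723], 'position': [551.738, -169.215, 103.171], 'ee_rot': [0.084, 0.996, -0.0, -0.0], 'contact_force': [0.048, 0.281, -0.973], 'wrist_torque': [0.183, -0.14, 0.033], 'gripper_width': 42.781}
```

View pics/w6.png

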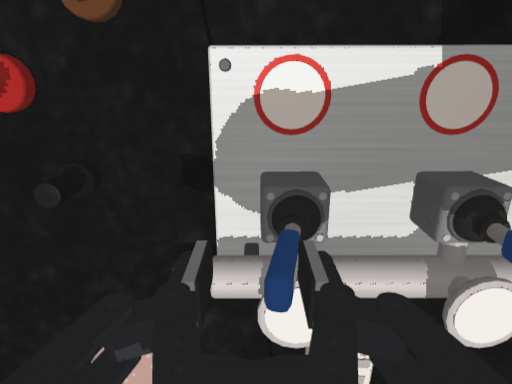

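Lever 3 is now leaning well to the right against the left finger. I'll step on to the stop.

Emit:
step_arm --pt "-0.0004 -0.0025 0 0 0 0" --pt "-0.0008 -0.0049 0 0 0 0" --pt "-0.0008 -0.0049 0 0 0 0"

```text
clock: 21.88
position: [551.4, -171.2, 103.2]
ee_rot: [0.084, 0.996, 0.0, -0.0]
contact_force: [0.7, 1.2, 0.6]
gripper_width: 42.1
```

Emit:
step_arm --pt "-0.0004 -0.0025 0 0 0 0" --pt "-0.0004 -0.0025 0 0 0 0"

```text
clock: 22.05
position: [551.2, -172.1, 103.2]
ee_rot: [0.084, 0.996, 0.0, -0.0]
contact_force: [1.1, 0.3, -0.6]
gripper_width: 42.7
```

Emit:
step_arm --pt "-0.0004 -0.0025 0 0 0 0" --pt "-0.0004 -0.0025 0 0 0 0"

```text
clock: 22.22
position: [551.1, -172.9, 103.2]
ee_rot: [0.084, 0.996, 0.0, -0.0]
contact_force: [0.6, 3.8, -0.5]
gripper_width: 42.5
```

Emit:
step_arm --pt "-0.0004 -0.0025 0 0 0 0" --pt "-0.0004 -0.0025 0 0 0 0"

```text
clock: 22.38
position: [551.0, -173.6, 103.1]
ee_rot: [0.084, 0.996, 0.0, -0.0]
contact_force: [1.5, 3.7, -1.8]
gripper_width: 42.8
```

Emit:
step_arm --pt "-0.0004 -0.0025 0 0 0 0" --pt "-0.0004 -0.0025 0 0 0 0"

```text
clock: 22.55
position: [550.9, -174.3, 103.0]
ee_rot: [0.084, 0.996, 0.001, -0.0]
contact_force: [0.2, 6.2, -1.8]
gripper_width: 42.9
```

Lever 3's right stop is at y≈-172, so it swings about 60 mm at the fingers against about 39 mm for the others. Lever 3 is the worn one. Backing off, lifting, and heading for the red marker.

Emit:
step_arm --pt "0.003 0.0173 0 0 0 0" --pt "0.0059 0.0345 0 0 0 0" --pt "0.0059 0.0345 0 0 0 0" --pt "0.0059 0.0345 0.07 0 0 0" --pt "0.0059 0.0345 0.14 0 0 0" --pt "0.0059 0.0345 0.18 0 0 0" --pt "0.0059 0.0345 0.18 0 0 0"

```text
clock: 23.13
position: [555.8, -161.9, 180.1]
ee_rot: [0.084, 0.996, -0.001, 0.004]
contact_force: [-0.1, -0.3, -0.1]
gripper_width: 42.7
```

Emit:
step_arm --pt "-0.193 -0.414 0 0 0 0" --pt "-0.193 -0.414 0 0 0 0" --pt "-0.193 -0.414 0 0 0 0" --pt "-0.193 -0.414 0 0 0 0" --pt "-0.193 -0.414 0 0 0 0" --pt "-0.193 -0.414 0 0 0 0" --pt "-0.193 -0.414 0 0 0 0" --pt "-0.193 -0.414 0 0 0 0" --jaw 0.2

```text
clock: 23.8
position: [476.0, -326.5, 175.0]
ee_rot: [0.084, 0.996, 0.0, -0.0]
contact_force: [0.8, -0.3, 0.5]
gripper_width: 51.4
```

Run:
```python
from h import *
snap('wrist','w7'); snap('top','t7'); s=st()
crop('t7',200,140,390,275,'t7c')
```

```text
{'clock': 23.9, 'joints': [-0.319, 0.35, -0.194, 0.0, -1.027, -1.418], 'position': [476.475, -325.949, 175.2], 'ee_rot': [0.083, 0.997, 0.0, -0.0], 'contact_force': [0.08, 0.32, 1.276], 'wrist_torque': [0.008, 0.042, -0.013], 'gripper_width': 51.425}
```

View pics/w7.png

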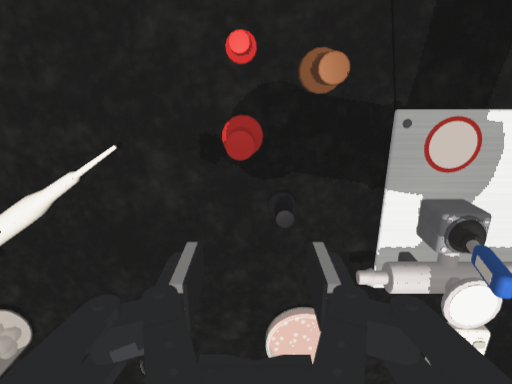

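View pics/t7c.png

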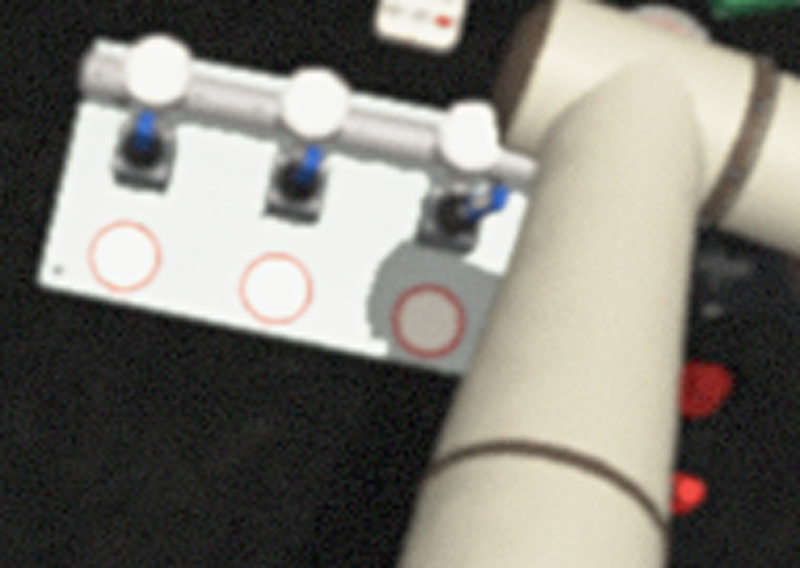

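The top view shows all three levers leaning right, lever 3 clearly most. In the wrist view the larger red marker is at (242,138), the small red one at (241,45), brown at (325,69) and black at (285,210). Enlarged crop to confirm and measure:

Run:
```python
from h import *
crop('w7',190,20,370,240,'w7c',2.7)
im=cv2.imread('pics/w7.png').astype(int); b,g,r=im[...,0],im[...,1],im[...,2]
m=(r>110)&(g<60)&(b<60); n,l,s,c=cv2.connectedComponentsWithStats(m.astype(np.uint8))
for i in range(1,n):
    if s[i,4]>100: print(s[i],c[i])
for z in (0,6,12): print('foot',z,atz('w7',242,136,z).round(1))
print('top',atz('w7',240,146,60).round(1)); print('black',atz('w7',285,195,5).round(1))
for P in ((436,-333,60),(436,-333,12)): print(proj('w7',P))
```

```text
[225  29  32  35 483] [242.07453416  49.98136646]
[ 222  115   41   45 1404] [241.47222222 136.74786325]
[425 117  57  55 528] [452.19128788 142.79734848]
foot 0 [ 441.  -332.1    0. ]
foot 6 [ 440.1 -331.7    6. ]
foot 12 [ 439.3 -331.3   12. ]
top [ 440.2 -331.3   60. ]
black [ 508.1 -298.6    5. ]
[237.06695449 141.32076287]
[239.65536167 132.90562855]
```

View pics/w7c.png

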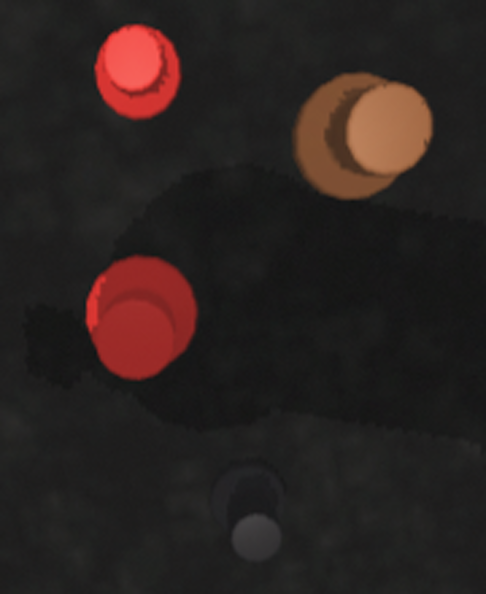

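The marker is confirmed: the larger red pawn in the crop. The wrist camera puts it at (440,-331.5), and top and foot estimates agree. The top view's 1.5 mm y-offset matches the offset seen at the lever stops. Approaching and descending.

Emit:
step_arm --pt "-0.0905 -0.0133 0 0 0 0" --pt "-0.0905 -0.0133 -0.08 0 0 0" --pt "-0.0905 -0.0133 -0.16 0 0 0" --pt "-0.0905 -0.0133 -0.23 0 0 0" --pt "-0.0905 -0.0133 -0.25 0 0 0" --pt "-0.0905 -0.0133 -0.25 0 0 0"

```text
clock: 24.4
position: [438.9, -330.8, 73.2]
ee_rot: [0.083, 0.997, 0.001, -0.003]
contact_force: [1.1, 0.3, 0.7]
gripper_width: 51.2
```

Run:
```python
from h import *
snap('wrist','w8'); s=st()
print('ring3 w7',atz('w7',453,144,6).round(1), proj('w7',[480.9,-130.8,6]))
```

```text
{'clock': 24.45, 'joints': [-0.351, 0.426, -0.372, 0.001, -0.773, -1.387], 'position': [440.302, -331.637, 75.125], 'ee_rot': [0.083, 0.997, -0.0, -0.001], 'contact_force': [-0.712, -1.085, -0.25], 'wrist_torque': [0.007, -0.077, -0.043], 'gripper_width': 51.319}
ring3 w7 [ 482.8 -127.9    6. ] [450.08946952 142.621487  ]
```

View pics/w8.png

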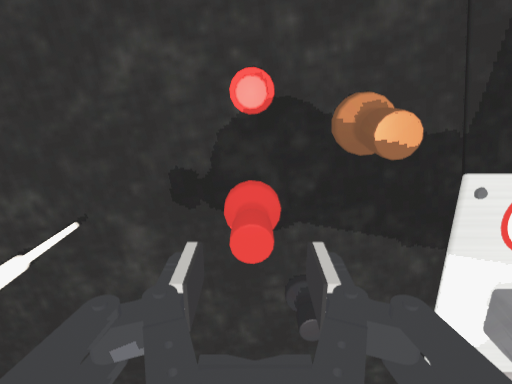

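The marker sits on the finger centre line at column 252. Checking alignment along x before the final descent.

Run:
```python
from h import *
crop('w8',200,160,310,280,'w8c',5)
for z,(u,v) in((60,(252,242)),(6,(252,210))): print(z,atz('w8',u,v,z).round(1))
print(atz('w8',305,290,5).round(1),atz('w8',309,330,45).round(1))
```

```text
60 [ 438.6 -331.1   60. ]
6 [ 441.  -331.9    6. ]
[ 514.4 -302.5    5. ] [ 516.4 -306.2   45. ]
```

View pics/w8c.png

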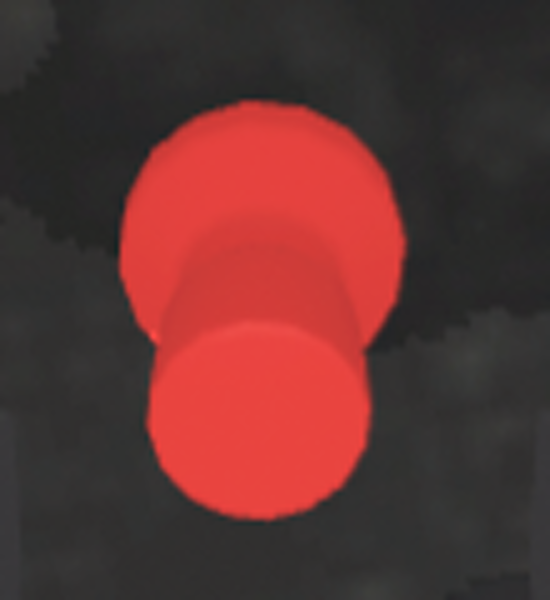

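Alignment holds to about 1 mm. Descending to z=30 and gripping.

Emit:
step_arm --pt "0 0 -0.05 0 0 0" --pt "0 0 -0.09 0 0 0" --pt "0 0 -0.1125 0 0 0" --pt "0 0 -0.1125 0 0 0" --pt "0 0 -0.1125 0 0 0"

```text
clock: 24.87
position: [440.9, -332.5, 31.4]
ee_rot: [0.084, 0.996, -0.0, 0.001]
contact_force: [0.1, 0.7, -0.4]
gripper_width: 51.0
```

Emit:
step_arm --pt "0 0 0 0 0 0" --pt "0 0 0 0 0 0" --pt "0 0 0 0 0 0" --pt "0 0 0 0 0 0" --pt "0 0 0 0 0 0" --pt "0 0 0 0 0 0" --jaw -1

```text
clock: 25.37
position: [440.8, -332.6, 31.8]
ee_rot: [0.084, 0.996, -0.001, 0.001]
contact_force: [-0.2, 0.8, 6.4]
gripper_width: 23.0
```

Run:
```python
from h import *
snap('wrist','w9'); s=st()
```

```text
{'clock': 25.417, 'joints': [-0.353, 0.488, -0.41, 0.001, -0.669, -1.387], 'position': [440.797, -332.642, 31.752], 'ee_rot': [0.084, 0.996, -0.001, 0.001], 'contact_force': [-0.584, 0.247, 7.534], 'wrist_torque': [0.312, 0.143, -0.052], 'gripper_width': 23.426}
```

View pics/w9.png

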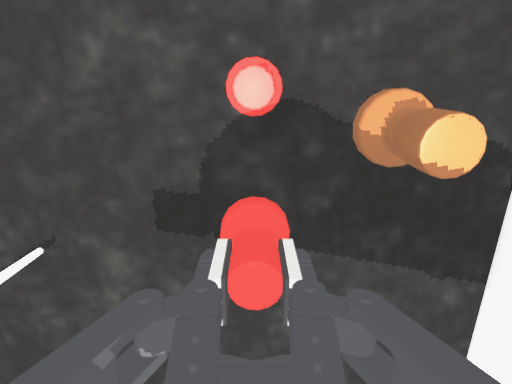

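Gripped at 23 mm opening. Lifting and moving over ring 3, then checking how the marker hangs.

Emit:
step_arm --pt "0 0 0.02 0 0 0" --pt "0 0 0.06 0 0 0" --pt "0 0 0.12 0 0 0" --pt "0 0 0.17 0 0 0" --pt "0 0 0.17 0 0 0"

```text
clock: 25.83
position: [442.2, -333.4, 102.8]
ee_rot: [0.084, 0.996, -0.002, 0.004]
contact_force: [0.6, 0.2, 0.6]
gripper_width: 22.9
```

Emit:
step_arm --pt "0.026 0.12 0 0 0 0" --pt "0.052 0.22 0 0 0 0" --pt "0.078 0.32 0 0 0 0" --pt "0.095 0.42 0 0 0 0" --pt "0.105 0.48 0 0 0 0" --pt "0.105 0.505 0 0 0 0" --pt "0.105 0.505 0 0 0 0" --pt "0.105 0.505 0 0 0 0" --pt "0.105 0.505 0 0 0 0"

```text
clock: 26.58
position: [481.4, -130.9, 98.1]
ee_rot: [0.085, 0.996, -0.0, -0.0]
contact_force: [0.0, -0.4, -0.8]
gripper_width: 23.0
```

Run:
```python
from h import *
snap('wrist','w10'); snap('scene','s10'); s=st()
crop('s10',200,130,360,300,'s10c')
```

```text
{'clock': 26.683, 'joints': [0.06, 0.32, -0.475, -0.0, -0.776, -1.801], 'position': [481.418, -131.272, 98.127], 'ee_rot': [0.085, 0.996, -0.0, -0.0], 'contact_force': [0.111, 0.276, -0.587], 'wrist_torque': [-0.056, 0.031, -0.039], 'gripper_width': 23.167}
```

View pics/w10.png

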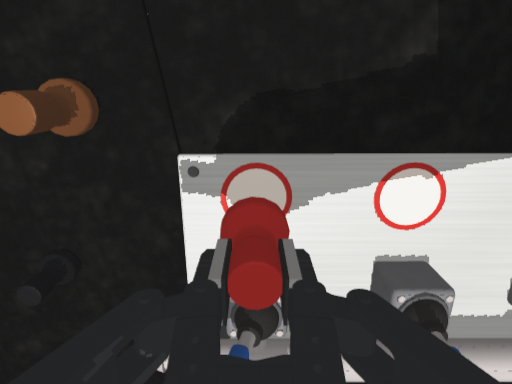

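View pics/s10c.png

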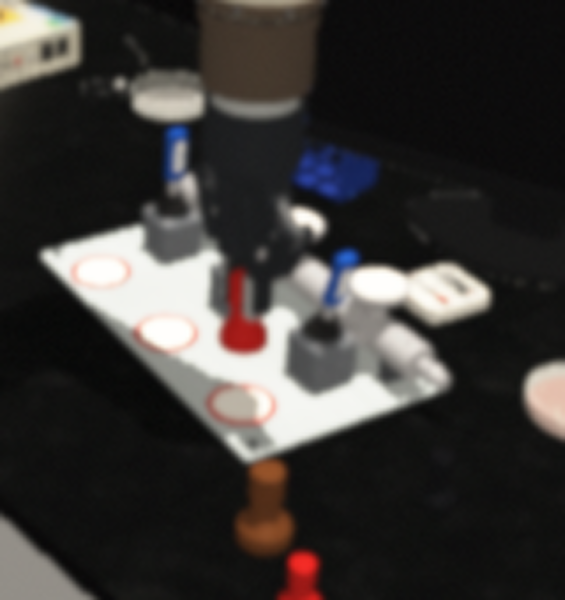

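The marker hangs straight in the fingers; ring 3 is centred at (257,196) in the wrist view. Comparing marker foot and ring positions in the same frame.

Run:
```python
from h import *
crop('w10',200,140,320,320,'w10c',3.3)
im=cv2.imread('pics/w10.png').astype(int); b,g,r=im[...,0],im[...,1],im[...,2]
for f,(u,v) in(('w10',(256.5,196.5)),('w10',(410,196.5)),('w7',(453,144)),('t7',(200+428/4.21,140+321/4.21))): print(f,atz(f,u,v,6).round(1))
for z in(66.4,72.4,78): print('foot',z,atz('w10',255,231,z).round(1))
print('w9 foot', atz('w9',255,231,6).round(1))
```

```text
w10 [ 483.  -128.5    6. ]
w10 [503.3  -9.8   6. ]
w7 [ 482.8 -127.9    6. ]
t7 [ 480.9 -130.8    6. ]
foot 66.4 [ 483.6 -129.9   66.4]
foot 72.4 [ 480.8 -129.4   72.4]
foot 78 [ 478.1 -129.    78. ]
w9 foot [ 440.3 -331.3    6. ]
```

View pics/w10c.png

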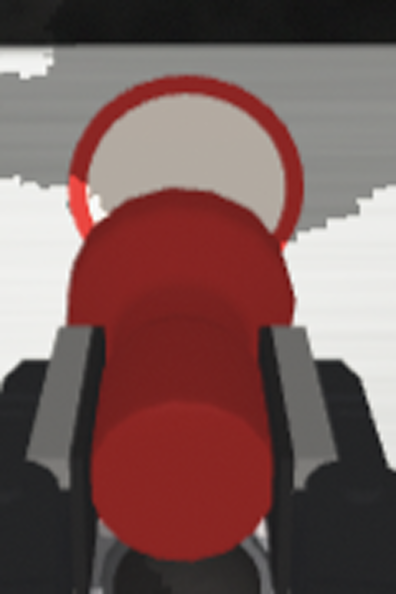

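The foot is offset (-0.5, +1.3) from the TCP and the ring is at (483,-128.5), so I shift by (+2, +1.3) mm and lower to just above the plate for another look.

Emit:
step_arm --pt "0.005 0.0033 0 0 0 0" --pt "0.005 0.0033 -0.05 0 0 0" --pt "0.005 0.0033 -0.1 0 0 0" --pt "0.005 0.0033 -0.13 0 0 0" --pt "0.005 0.0033 -0.13 0 0 0" --pt "0.005 0.0033 -0.13 0 0 0"

```text
clock: 27.18
position: [483.6, -129.5, 45.9]
ee_rot: [0.085, 0.996, -0.0, -0.001]
contact_force: [0.2, 0.6, 0.2]
gripper_width: 23.0
```

Run:
```python
from h import *
snap('wrist','w11'); snap('scene','s11'); s=st()
crop('w11',200,160,320,320,'w11c',3.7)
crop('s11',230,190,330,270,'s11c')
```

```text
{'clock': 27.283, 'joints': [0.064, 0.4, -0.522, 0.0, -0.647, -1.804], 'position': [484.624, -129.217, 47.093], 'ee_rot': [0.084, 0.996, -0.0, 0.001], 'contact_force': [0.352, 0.212, -0.88], 'wrist_torque': [-0.007, -0.009, 0.02], 'gripper_width': 23.184}
```

View pics/w11c.png

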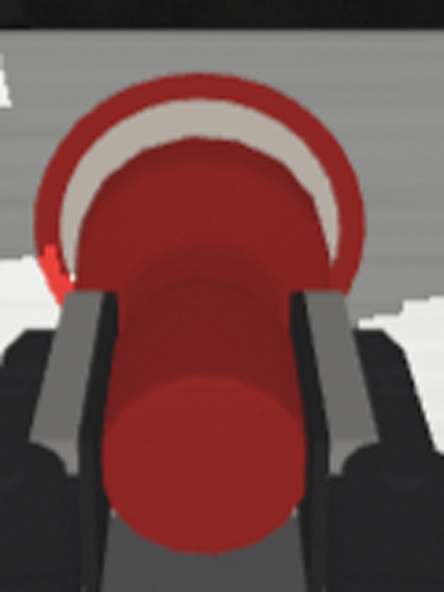

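View pics/s11c.png

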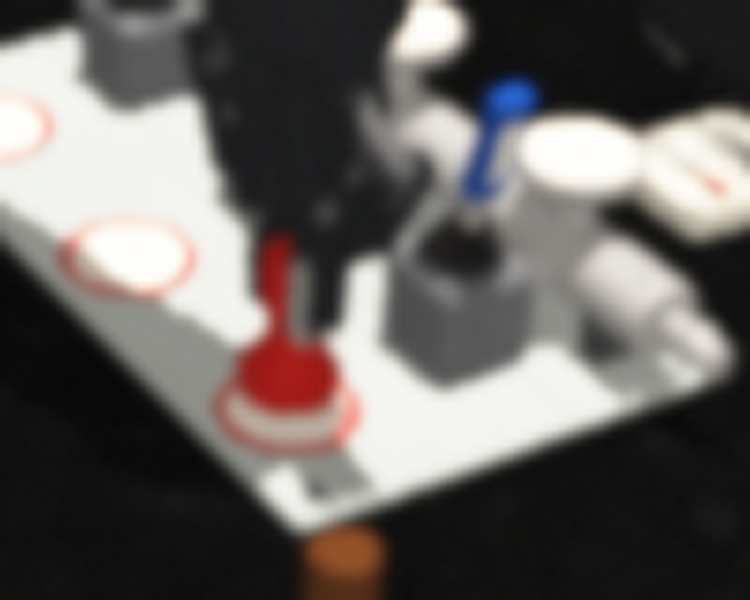

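Ring and foot are concentric sideways to within 1 px. Checking the fore-aft fit.

Run:
```python
from h import *
from scipy.optimize import least_squares
# edges: ring outer top (200,72), left (35,215) right (365,215); ring inner top(200,98); foot far edge
P=lambda u,v:(200+u/3.7,160+v/3.7)
t=atz('w11',*P(200,72),6); i=atz('w11',*P(200,98),6); print('outer far',t.round(1),'inner far',i.round(1), 'c from outer',(t[:2]+28*np.array([.986,-.168])).round(1),'c from inner',(i[:2]+23.5*np.array([.986,-.168])).round(1))
print('L/R',atz('w11',*P(35,215),6).round(1),atz('w11',*P(365,215),6).round(1))
zb=47-31.75+0.5
for z in(zb,zb+6,zb+12):
    f=atz('w11',*P(203,136),z); print('foot far z',round(z,1),(f[:2]+20*np.array([.986,-.168])).round(1))
```

```text
outer far [ 456.1 -124.     6. ] inner far [ 460.5 -124.8    6. ] c from outer [ 483.7 -128.7] c from inner [ 483.6 -128.7]
L/R [ 476.2 -155.7    6. ] [ 485.6 -100.8    6. ]
foot far z 15.8 [ 483.4 -128.2]
foot far z 21.8 [ 481.3 -127.8]
foot far z 27.8 [ 479.2 -127.5]
```

Run:
```python
from h import *
X=np.array([.986,-.168])
for z in(0,6,12):
    f=atz('w8',252.5,180,z); print('w8',z,(f[:2]+20*X).round(1))
    f=atz('w7',190+141/2.7,20+255/2.7,z); print('w7',z,(f[:2]+20*X).round(1))
# w9 far edge v~197
    f=atz('w9',255,197,z); print('w9',z,(f[:2]+20*X).round(1))
```

```text
w8 0 [ 440.6 -331.5]
w7 0 [ 440.1 -331.5]
w9 0 [ 441.3 -331.4]
w8 6 [ 438.9 -331.1]
w7 6 [ 439.7 -331.2]
w9 6 [ 439.2 -331.1]
w8 12 [ 437.2 -330.8]
w7 12 [ 439.2 -330.8]
w9 12 [ 437.1 -330.7]
```

Foot is about 1 mm short of the ring centre in x. I shift +1 mm and lower gently until contact.

Emit:
step_arm --pt "0.0025 -0.0012 -0.01 0 0 0" --pt "0.0025 -0.0012 -0.0175 0 0 0" --pt "0.0025 -0.0012 -0.0175 0 0 0" --pt "0.0025 -0.0012 -0.0175 0 0 0"

```text
clock: 27.62
position: [484.8, -129.3, 39.4]
ee_rot: [0.084, 0.996, 0.0, 0.0]
contact_force: [0.2, 0.2, -0.6]
gripper_width: 23.1
```

Emit:
step_arm --pt "0 0 -0.0025 0 0 0" --pt "0 0 -0.0025 0 0 0"

```text
clock: 27.78
position: [484.8, -129.3, 38.3]
ee_rot: [0.084, 0.996, 0.0, 0.0]
contact_force: [1.3, -0.7, -0.7]
gripper_width: 22.9
```

Emit:
step_arm --pt "0 0 -0.0025 0 0 0" --pt "0 0 -0.0025 0 0 0"

```text
clock: 27.95
position: [485.0, -129.4, 37.8]
ee_rot: [0.084, 0.996, -0.0, 0.0]
contact_force: [-1.0, 0.2, 3.2]
gripper_width: 23.4
```

Contact at z=37.8 with 3 N, as expected. Releasing.

Emit:
step_arm --pt "0 0 0 0 0 0" --pt "0 0 0 0 0 0" --pt "0 0 0 0 0 0" --pt "0 0 0 0 0 0" --pt "0 0 0 0 0 0" --pt "0 0 0 0 0 0" --jaw 0.1

```text
clock: 28.45
position: [484.8, -129.3, 37.2]
ee_rot: [0.084, 0.996, -0.0, -0.0]
contact_force: [0.6, -0.3, 0.1]
gripper_width: 47.1
```

Run:
```python
from h import *
snap('wrist','w12'); s=st()
```

```text
{'clock': 28.5, 'joints': [0.063, 0.417, -0.529, 0.0, -0.625, -1.803], 'position': [484.833, -129.322, 37.275], 'ee_rot': [0.084, 0.996, -0.0, -0.0], 'contact_force': [0.035, 0.699, -0.057], 'wrist_torque': [-0.007, 0.044, -0.024], 'gripper_width': 47.369}
```

View pics/w12.png

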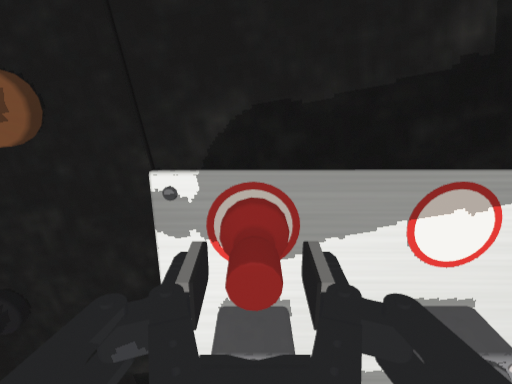

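The marker stands free with the fingers clear on both sides. Lifting straight up and checking from above.

Emit:
step_arm --pt "0 0 0.05 0 0 0" --pt "0 0 0.13 0 0 0" --pt "0 0 0.23 0 0 0" --pt "0 0 0.33 0 0 0" --pt "0 0 0.42 0 0 0" --pt "0 0 0.42 0 0 0" --pt "0 0 0.42 0 0 0"

```text
clock: 29.08
position: [486.0, -129.2, 207.8]
ee_rot: [0.084, 0.996, 0.0, 0.003]
contact_force: [-0.9, -0.8, 0.2]
gripper_width: 47.1
```

Emit:
step_arm --pt "0 -0.1 0 0 0 0" --pt "0 -0.2 0 0 0 0" --pt "0 -0.3 0 0 0 0" --pt "0 -0.4 0 0 0 0" --pt "0 -0.5 0 0 0 0" --pt "0 -0.6 0 0 0 0" --pt "0 -0.7 0 0 0 0" --pt "0 -0.7 0 0 0 0" --pt "0 -0.7 0 0 0 0"

```text
clock: 29.83
position: [483.3, -410.8, 202.0]
ee_rot: [0.086, 0.996, 0.001, -0.002]
contact_force: [0.7, 0.1, 0.3]
gripper_width: 47.3
```

Run:
```python
from h import *
snap('wrist','w13');snap('top','t13');snap('scene','s13'); s=st()
crop('t13',200,140,390,275,'t13c');crop('s13',190,140,350,320,'s13c')
```

```text
{'clock': 29.983, 'joints': [-0.446, 0.419, -0.008, -0.0, -1.146, -1.293], 'position': [484.412, -408.304, 204.123], 'ee_rot': [0.084, 0.996, 0.001, -0.001], 'contact_force': [1.36, 0.432, -0.251], 'wrist_torque': [0.07, -0.004, -0.016], 'gripper_width': 47.192}
```

View pics/t13c.png

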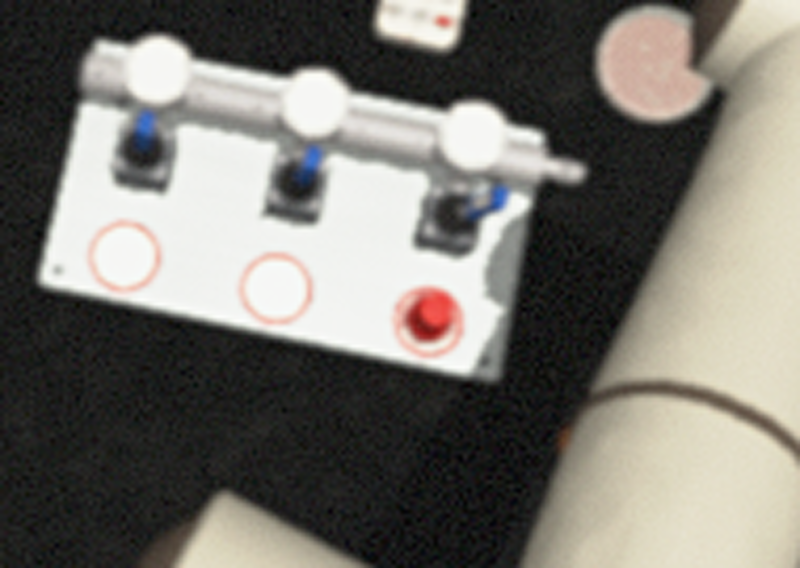

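View pics/s13c.png

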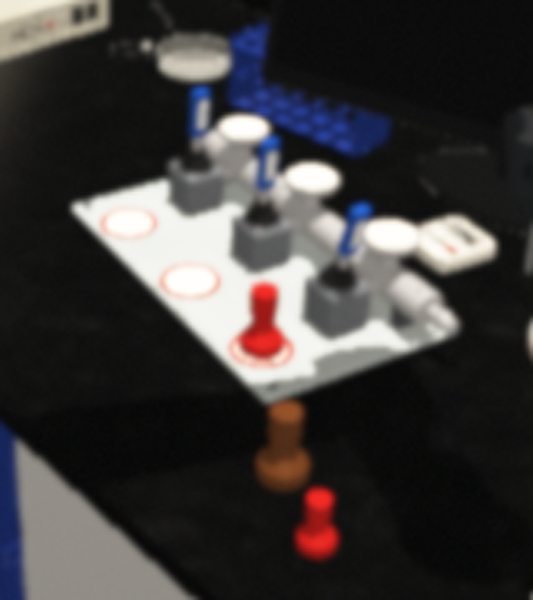

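The marker stands in ring 3, though it looks slightly toward the back. I'll measure the foot against the ring in the top and scene views.

Run:
```python
from h import *
z=np.load('man.npz');O,X,Y=z['O'],z['X'],z['Y']; c=O-76*X-120*Y
s=8
for f,b in(('t13',(285,195,320,235)),('s13',(250,215,290,255))):
    im=cv2.imread(f'pics/{f}.png')[b[1]:b[3],b[0]:b[2]]; k=14
    im=cv2.resize(im,None,fx=k,fy=k,interpolation=cv2.INTER_CUBIC)
    def circ(dx,r,zz,col):
        P=[(proj(f,[*(c+dx*X+r*np.cos(a)*np.array([1,0])+r*np.sin(a)*np.array([0,1])),zz])+.5-[b[0],b[1]])*k for a in np.linspace(0,6.283,60)]
        cv2.polylines(im,[np.int32(P)],True,col,1)
    circ(0,28,6,(255,0,0)); circ(0,23.5,6,(255,0,0))
    circ(0,20,6,(0,200,0)); circ(0,12.5,66,(0,200,0)); 
    circ(3,20,6,(0,255,255)); circ(3,12.5,66,(0,255,255))
    cv2.imwrite(f'pics/fit_{f}.png',im)
```

```text
(no output)
```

View pics/fit_t13.png

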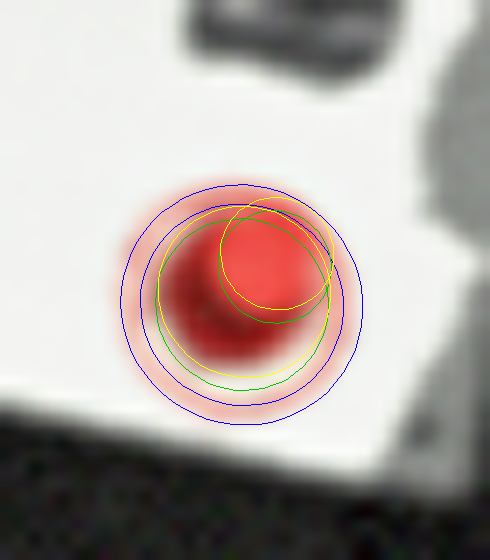

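View pics/fit_s13.png

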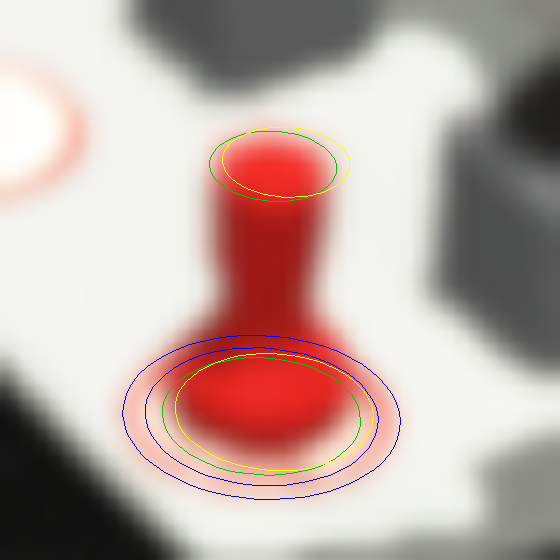

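View pics/w13.png

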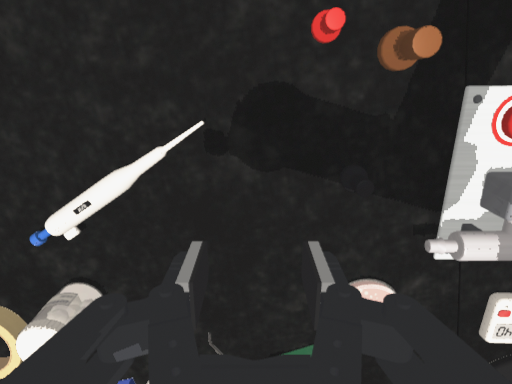

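Run:
```python
from h import *
crop('w12',195,170,315,270,'w12c',6)
print(load('w12')[1][:3,3].round())
```

```text
[ 404. -115.  180.]
```

View pics/w12c.png

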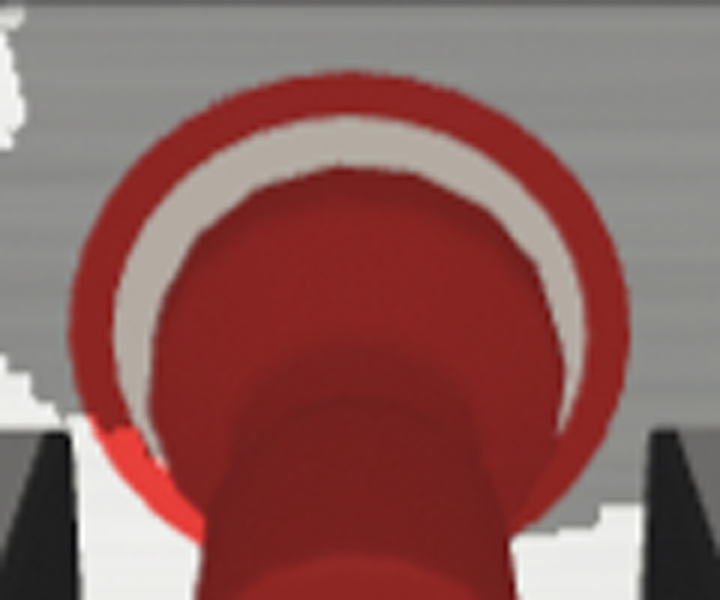

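Run:
```python
from h import *
z=np.load('man.npz');X,Y=z['X'],z['Y']
P=lambda u,v:(195+u/6-.5+.083,170+v/6-.5+.083)
g=lambda u,v,zz=6:atz('w12',*P(u,v),zz)[:2]
o=g(350,72);i=g(350,117);f=g(355,168)
print('ring c by outer/inner near:',(o@X+28).round(1),(i@X+23.5).round(1),'foot c x:',(f@X+20).round(1),'if edge z8:',(g(355,168,8)@X+20).round(1))
L,R=g(70,330),g(630,330);fl,fr=g(150,385),g(566,385)
print('ring y',((L+R)/2@Y).round(1),np.linalg.norm(L-R).round(1),'foot y',((fl+fr)/2@Y).round(1),np.linalg.norm(fl-fr).round(1))
```

```text
ring c by outer/inner near: 498.4 498.4 foot c x: 500.1 if edge z8: 499.4
ring y -45.8 55.9 foot y -45.0 42.0
```

The foot is about 1–2 mm off the ring centre, inside the 3.5 mm clearance, with a visible gap at every foot edge that can be seen. The levers all rest to the right, the bystanders are in place and the arm is clear. Handing in.

Run:
```python
from h import *
s=st(); print(arm.job_done())
```

```text
{'clock': 29.983, 'joints': [-0.446, 0.419, -0.008, -0.0, -1.146, -1.293], 'position': [484.412, -408.304, 204.123], 'ee_rot': [0.084, 0.996, 0.001, -0.001], 'contact_force': [1.36, 0.432, -0.251], 'wrist_torque': [0.07, -0.004, -0.016], 'gripper_width': 47.192}
the job is handed in; nothing more can be done
None
```

I rocked levers 1, 2 and 3 in that order, each to its left stop and then its right stop. The highest contact force I read was about 9 N. Lever 3 (right) is the worn one: the fingers travelled about 60 mm between its stops, against about 39 mm for each of the others. I then stood the larger red marker in ring 3 and handed the job in at 30 s.

**Last checks:**
- **Levers:** in the final top view all three lean to the right, lever 3 clearly the most.
- **Marker:** it stands upright and free of the gripper. The close wrist view, taken just after I released it, puts it 1–2 mm from the ring centre, with 3.5 mm of clearance. The blurrier top and scene views suggested a somewhat larger offset toward the back (roughly 3–5 mm). I trusted the wrist view, which shows the foot inside the ring.
- **Beaker and petri dish:** I did not touch either. The dish sits where it was in the final top view; I did not re-check the beaker in a picture.
- **Arm:** it ended clear of everything.

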